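# Fit the long biscuit roller in its stand

### The arm

A 6-joint arm with a two-finger parallel gripper is mounted at the origin on the work surface. World frame = base frame: x ahead of the robot, y to its left, z up, the work surface at z = 0. Lengths are in m, angles in rad, forces in N, time in s.
With the tool pointing down it reaches from about 0.25 to 0.725 m from the base axis. Payload 4 kg.
Tool frame: the origin (TCP) lies at the very end of the fingers, on their centre line; the grasp point (between the pads) lies 19 mm behind it; y points along the fingers, z is the direction in which the jaws open and shut, and the axes are right-handed (so a half turn about y gives the same grasp; the last joint's range is limited). The gripper opens to 85 mm and grips with 20 to 120 N. Pads are 22 mm wide; open, the fingers measure 114 mm over their backs; the gripper's body (76 mm by 85 mm) begins 54 mm behind the grasp point. The pads swing forward as they close: fully open they stand 13 mm farther back than shut.
Start: joints at [-1.322, 0.241, 0.005, 1.335, 0, 1.571], TCP at [0.123, -0.485, 0.194] pointing down, gripper open.
Joint ranges: [-2.72, 2.72], [-1.05, 1.87], [-1.09, 1.28], [-1.99, 2.15], [-1.42, 1.44], [-3.14, 3.14]. Speed limits (rad/s): [2.79, 2.79, 3.14, 3.14, 3.14, 3.14].

### API

Orientations are given as a unit quaternion [x, y, z, w].
In Python, from workcell import bot gives the robot as it stands. The module is installed in compiled form; this text tells all that it offers.
- The arm moves only by the tool move_arm, never from a script. Its argument "increments" is a list of rows, each an object with "grip": the closure, from 0 (fully open) to 1 (shut); "linear": the shift along the tool's x, y, z scaled (see below), a list of three; "twist": the turn about the tool's y scaled (see below). A call has exactly 5 rows; each row shifts and turns the pose as measured when the row begins, along the tool's axes as they then stand; what a row does not reach is not made up. The controller multiplies each number of a shift by 0.2 m and each number of a turn by 2 rad. A row lasts 1/10 s, in which the tool goes at most 50 mm and 8.59 degrees, less where a joint would pass 70% of its speed; a pose out of reach is approached as far as the arm can. A call with a number of a shift or a turn outside -1 to 1 is refused whole. A call with a gripper value outside its range is refused whole. The fingers move at their own pace and stop on an object; the grip force is fixed at half the most. Time passes only in rows, so rows that do not move let the fingers close, or fill a call up. It gives the time, the measured TCP pose, the force and the opening at its end, in the units of the state.
- bot.get_obs(): the state, without advancing time (a new reading comes with each control period).
- bot.camera(name): name is "scene" or "top"; returns (picture, depth): 480x640x3 uint8, blue, green, red; 480x640 float32, m along the optical axis (not along the pixel's ray), 0 where there is no reading.
- bot.camera_params(name): a dict with "camera_matrix" (3x3 intrinsics, pixels), "rvec" (rotation vector, rad) and "tvec" (3), from world to camera coordinates, as OpenCV has them. Camera axes: x right, y down, z forward; pixel columns grow to the right and rows downward; lengths in m; the calibration is good to about 2 mm. A picture is of the moment at which its call begins. camera_params takes no time and is no camera call.
- bot.job_done(): hands the job in, once; it reports no verdict.
The state is a dict: "clock": time; "joint_pos": joint angles; "joint_vel": joint speeds; "tau": joint torques, N m; "eef_pos": TCP position; "tool_rot": TCP orientation; "ft_force": force on the tool from outside, world axes, zero at the start; "ft_torque": the same for the moment, N m; "grip_width": finger opening in m.
Only numpy, scipy, OpenCV 4.12 (cv2) and the standard library are available. Lean on these libraries where they do the work, as an engineer would, in place of code of your own. Each camera call takes 0.05 s, during which the arm holds its last target. There are 200 camera calls.

### The job

Fit the long wooden roller into the biscuit-roller stand: lay it in the cradle, then slide the tailstock up firmly until both steel points sit fully in the holes in the roller's ends and carry it on their centre line, clear of the cradle. After that take the T-key from its wooden holder, drop it fully home in the square socket on top of the tailstock, turn it clockwise (seen from above) to the stop to lock, and leave the key standing there. Leave the short roller and everything else on the worktop where it stands.

Things in the scene. Friction and masses are not known exactly. Their poses are not given: they have to be found in the camera images.
- stand: Roller stand, fixed to the worktop. Origin: middle of the underside of its aluminium bed (80 x 330 x 20 mm, long side along the stand's y). The two steel points face each other along y at x = 0, z = 70 mm. Grey headstock block at the -y end (y -155 to -115 mm, 56 mm wide, top z 95 mm). A roller held by both points has its middle near y = -39 mm.
- head_tip (a point): Tip of the headstock's fixed conical point, pointing to the stand's +y, on the centre line. Cone 20 mm long, 20 mm thick at its root in the block, 6 mm at the tip. Axes as the stand.
- cradle (a point): Middle of the cradle: two aluminium V rests, 14 mm thick along y, 35 mm either side of this point in the stand's y. The point is at the height of the axis of a roller lying in them, z 67 mm, 3 mm below the centre line; the cones lift the roller when pressed home. Open between the rests down to the bed (z 20 mm).
- tailstock (a joint): Sliding tailstock at the stand's +y end: 0 = fully back, grows (m) as it slides in the stand's -y towards the headstock, end of travel 0.092. About 4 N of friction, seats with a push of about 13 N; stays where it is left. Starts at 0 to 0.02. With the long roller pressed home between both points it reads about 0.077.
- tail_block (a point): Middle of the tailstock's grey block, z 66 mm, moves with it. The block is 50 mm wide (stand x), 40 mm long (stand y), z 35 to 84 mm, and can be pinched across its width from above; under it is a 70 mm wide foot, top z 35 mm. Axes as the stand.
- tail_tip (a point): Tip of the tailstock's conical point (same cone as the headstock's, pointing to the stand's -y), on the centre line, 40 mm from the block's middle. Axes as the stand.
- lock (a joint): Steel collar (32 mm square, top at z 110 mm) on top of the tailstock with the square key socket. Grows (rad) clockwise seen from above, stop at 1.571 = locked; about 0.1 N m of friction, stays where it is left. Starts between 0.2 and 0.6.
- socket (a point): Middle of the floor of the square socket in the collar, z = 84 mm. Socket 18 x 18 mm, 26 mm deep, open upwards; the point's x and y axes are parallel to the socket's sides and turn with the collar.
- roller: The long wooden roller, 150 mm long, 36 mm diameter, about 0.12 kg. Origin at its middle, axis along its y. Each end has a round hole 18 mm wide, 20 mm deep. Both ends are alike. It starts in a low wooden rest, axis 45 mm above the worktop; the rest's plate is 110 x 60 x 8 mm, its two V rests 14 mm thick, 84 mm apart.
- short_roller: A similar wooden roller but only 105 mm long, same diameter, in a similar rest: too short for the stand, leave it.
- key: Steel T-key, about 0.15 kg, standing upright. Origin at the middle of the shank's foot, z up along the shank. Shank 16 mm square, 64 mm long (the lowest 4 mm narrowed to 12 mm), sides parallel to its x and y; cross-bar on top along its x, 70 x 14 x 18 mm, middle 72 mm above the foot. Starts in a 60 mm wooden holder (top z 40 mm), in a 20 mm square well, foot at z 10 mm.
- key_tip (a point): Middle of the key's foot (the same as the key's origin).
- jar_a: Glass jar with steel lid, 68 mm wide, 100 mm tall; origin under its middle.
- jar_b: Another glass jar, the same.
- shaker_a: Steel shaker, 38 mm wide, 75 mm tall; origin under its middle.
- shaker_b: White ceramic shaker, the same size.
- mug: White mug, 76 mm wide, 80 mm tall; origin under its middle.
- bowl: Small blue bowl, 100 mm wide, 40 mm tall; origin under its middle.
Not all that is in view belongs to the job. Of the things like the key, leave any that is yellow; of the rest the smaller one is meant. Leave any yellow look-alike of the roller alone.

How it is judged:
On the way, in this order (a step that is already met when the one before it is completed fails the run):
1. the tailstock is slid up and both points carry the long roller on their centre line (x of roller in the frame of stand between -0.002 and 0.002 m and z of roller in the frame of stand between 0.0682 and 0.072 m and y of roller in the frame of stand between -0.044 and -0.034 m and angle between the y axis of roller and the y axis of stand, either way round below 0.03 rad and value of joint tailstock above 0.07 m), for 0.2 s.
2. with the roller held, the T-key is fully home in the socket, not yet turned to lock (all of step 1 and horizontal distance between key_tip and socket below 0.004 m and z of key_tip in the frame of socket between -0.003 and 0.004 m and angle between key's own z axis and vertical below 0.12 rad and value of joint lock below 1.1 rad), for 0.1 s.
At the end, for the whole second after the job is handed in: Long roller on both points: middle within 2 mm of the centre line, 5 mm of y = -39 mm along the stand, parallel within 0.03 rad, tailstock above 0.070; key within 4 mm of fully home in the socket, upright within 0.12 rad; lock above 1.35; all at rest (all of step 1 and horizontal distance between key_tip and socket below 0.004 m and z of key_tip in the frame of socket between -0.003 and 0.004 m and angle between key's own z axis and vertical below 0.12 rad and value of joint lock above 1.35 rad and linear speed of each of roller, key below 0.02 m/s); the robot touches nothing.
It fails at once if another thing on the worktop is moved more than 25 mm (distance of any of jar_a, jar_b, shaker_a, shaker_b, mug, bowl, short_roller from where it was at the start of the episode above 0.025 m).
It also fails if it takes over 72 s, if anything falls off the work surface, if the arm or the gripper's body presses on something with over 40 N, if the wrist force passes 120 N, or if a joint passes its speed limit or range.

## Working session

There is one attempt and no reset: what is moved stays moved. The work goes in short steps, Python scripts to look and compute and a tool call to move; the robot and the scene stay as the last step left them, time stands still between calls to the robot, and variables do not carry over. Pictures are saved under pics/ and viewed, about 8 in all and at most 12, crops included, and the job is handed in when it is done.

Besides the shell and the picture viewer there is one more tool, called after ">>>" by a JSON object that holds its "method" and its "body", one argument or row to a line. move_arm: Moves the arm, as the interface text tells. Its arguments: {"type":"object","properties":{"increments":{"type":"array"}},"required":["increments"]}

```bash
mkdir -p pics; cat > h.py <<'E'
import numpy as np, cv2
from workcell import bot
def cam(n):
    p=bot.camera_params(n); K=np.array(p["camera_matrix"]);R=cv2.Rodrigues(np.array(p["rvec"],float))[0];t=np.array(p["tvec"],float).ravel()
    return K,R,t
def cloud(n,d):
    K,R,t=cam(n); v,u=np.mgrid[0:480,0:640]
    P=np.stack([(u-K[0,2])/K[0,0]*d,(v-K[1,2])/K[1,1]*d,d],-1)-t
    W=P@R; W[d==0]=np.nan; return W
def snap(tag):
    for n in("scene","top"):
        im,d=bot.camera(n); cv2.imwrite(f"pics/{n}_{tag}.png",im); np.savez(f"pics/{n}_{tag}.npz",im=im,d=d)
E
python3 - <<'E'
from h import *
snap("0")
print(bot.get_obs())
for n in("scene","top"):
    K,R,t=cam(n);print(n,K.tolist(),(-R.T@t),R[2])
E
```

```text
{'clock': 0.1, 'joint_pos': array([-1.32202791e+00,  2.41308704e-01,  3.86233376e-03,  1.33518701e+00,
        3.46087280e-06,  1.57078293e+00]), 'joint_vel': array([ 2.70543633e-04, -1.27194646e-03,  3.19657049e-03, -1.70339701e-03,
        6.05985261e-05,  1.11882330e-03]), 'tau': array([ 4.16566290e-04, -3.73139048e+01,  2.53009415e+01,  1.08447333e-02,
        3.03057573e-05, -8.64332691e-06]), 'eef_pos': array([ 0.12295186, -0.48399962,  0.19291777]), 'tool_rot': array([-0.08781032,  0.7022876 , -0.70099834,  0.0876516 ]), 'ft_force': array([-1.25559726,  0.3734755 , -0.43365443]), 'ft_torque': array([ 0.0204582 , -0.0330231 , -0.00630487]), 'grip_width': 0.0853658314218105}
scene [[494.7420829993582, 0.0, 314.7209831498159], [0.0, 494.7420829993582, 245.3305987032662], [0.0, 0.0, 1.0]] [ 1.11261153 -0.51167152  0.61776386] [-0.64129721  0.54453387 -0.54057447]
top [[591.2920629144958, 0.0, 314.56308270425524], [0.0, 591.2920629144958, 235.28553626072375], [0.0, 0.0, 1.0]] [ 0.26373496 -0.01449465  1.39782578] [ 0.18826393  0.01772855 -0.98195845]
```

View pics/top_0.png

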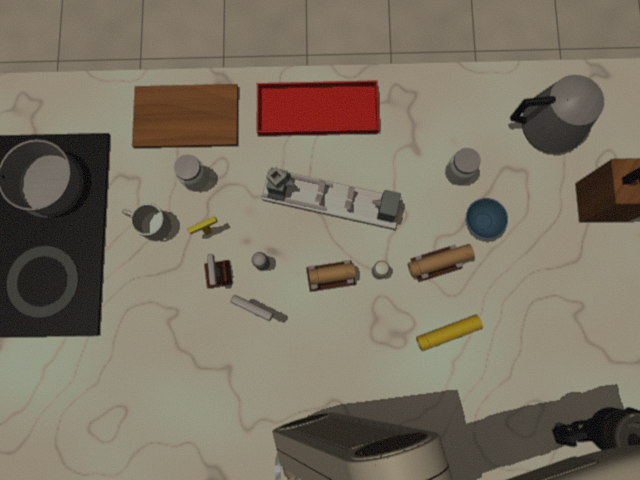

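View pics/scene_0.png

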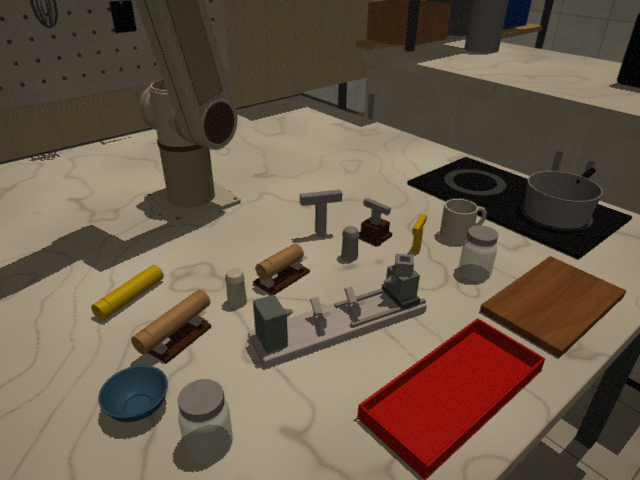

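The top view shows the stand from the tailstock/collar at (277,180) to the headstock at (390,205). The long roller is at (441,262), the short one at (332,275), and the key in its holder at (218,270). The big grey T (250,306) and the yellow items are decoys. The scene view agrees.

```bash
cat >> h.py <<'E'
def pts(tag,n):
    f=np.load(f"pics/{n}_{tag}.npz"); return f["im"],cloud(n,f["d"])
def rect(P):
    (c,s,a)=cv2.minAreaRect((P[:,:2]*1000).astype(np.float32)); return np.round(c,1),np.round(s,1),round(a,1)
E
python3 - <<'E'
from h import *
S={n:pts("0",n) for n in("top","scene")}
W=S["top"][1]
for nm,(u,v) in dict(roller=(441,262),key=(212,268),collar=(277,182),head=(392,205),table=(400,330)).items():
    print(nm,np.round(np.nanmedian(W[v-2:v+3,u-2:u+3].reshape(-1,3),0),4))
def sel(n,c,r,z0,z1):
    W=S[n][1].reshape(-1,3); m=(np.hypot(W[:,0]-c[0],W[:,1]-c[1])<r)&(W[:,2]>z0)&(W[:,2]<z1); return W[m]
g=lambda u,v:np.nanmedian(W[v-2:v+3,u-2:u+3].reshape(-1,3),0)
for nm,uv,r,z0,z1 in [("roller",(441,262),.1,.052,.075),("rollerall",(441,262),.1,.03,.075),("short",(332,275),.075,.052,.075),("keybar",(212,268),.06,.08,.1),("holder",(218,272),.06,.03,.05),("collar",(277,182),.05,.1,.12),("tailblk",(277,182),.06,.072,.09),("head",(392,205),.06,.085,.105),("bed",(333,198),.2,.012,.028),("v",(333,198),.07,.04,.09)]:
    for n in S:
        P=sel(n,g(*uv),r,z0,z1)
        if len(P)>5: print(nm,n,len(P),*rect(P),np.round(np.percentile(P[:,2],[5,50,95,99]),4), np.round(np.median(P,0),4))
E
```

```text
roller [ 0.453  -0.2773  0.0606]
key [0.4444 0.2396 0.0885]
collar [0.6353 0.092  0.108 ]
head [ 0.5804 -0.1672  0.094 ]
table [ 0.3036 -0.1853 -0.0006]
roller top 892 [ 458.7 -279.2] [ 34.5 151. ] 16.4 [0.0535 0.0595 0.0653 0.0669] [ 0.4585 -0.2779  0.0595]
roller scene 1215 [ 461.1 -278.6] [ 33.2 151.3] 15.1 [0.0533 0.0606 0.0639 0.0647] [ 0.4675 -0.2863  0.0606]
rollerall top 1141 [ 459.4 -278.9] [ 52.8 151.2] 16.5 [0.0381 0.058  0.0647 0.0667] [ 0.4575 -0.2768  0.058 ]
rollerall scene 1913 [ 465.8 -277.4] [ 42.9 151.3] 15.2 [0.0372 0.0566 0.0636 0.0645] [ 0.4707 -0.2888  0.0566]
short top 612 [432.8 -27.9] [ 34.5 104.7] 8.7 [0.0533 0.0591 0.0644 0.0672] [ 0.432  -0.0288  0.0591]
short scene 522 [436.4 -28.1] [ 31.  105.6] 7.5 [0.0532 0.0602 0.0636 0.0643] [ 0.4402 -0.0338  0.0602]
keybar top 205 [441.3 241.9] [69.6 15.5] 7.2 [0.0837 0.0895 0.0947 0.096 ] [0.4416 0.2414 0.0895]
keybar scene 194 [441.9 241.1] [71.4 18.1] 6.5 [0.0809 0.0889 0.0923 0.0935] [0.4449 0.2379 0.0889]
holder top 277 [441.5 241.9] [48.3 48.6] 8.0 [0.0335 0.0389 0.044  0.0468] [0.4409 0.2324 0.0389]
holder s
[... 401 characters left out ...]
cene 382 [654.9  86. ] [60.7 43.3] 26.9 [0.073  0.082  0.0874 0.0897] [0.6607 0.0806 0.082 ]
head top 435 [ 585.8 -162. ] [40.1 57.5] 75.8 [0.0884 0.094  0.0984 0.1   ] [ 0.5846 -0.1616  0.094 ]
head scene 664 [ 585.9 -162.8] [40.6 58.2] 75.5 [0.0868 0.0948 0.0965 0.097 ] [ 0.5923 -0.166   0.0948]
bed top 3217 [632.5 -38.1] [335.6 368.2] 64.2 [0.0141 0.0194 0.0258 0.0274] [ 0.6169 -0.0373  0.0194]
bed scene 4973 [623.  -44.7] [390.4 288.8] 19.7 [0.0141 0.0202 0.0266 0.0276] [ 0.6285 -0.0477  0.0202]
v top 249 [617.  -37.8] [84.9 53.9] 76.9 [0.0427 0.055  0.0643 0.0671] [ 0.6193 -0.0166  0.055 ]
v scene 389 [616.8 -38.3] [85.7 54.5] 75.4 [0.041  0.0549 0.0639 0.065 ] [ 0.6101 -0.0591  0.0549]
```

```bash
cat >> h.py <<'E'
from scipy.spatial.transform import Rotation as Ro
def plan(target,jaw,n=5,sim=None):
    "target TCP mm, jaw axis yaw deg (mod 180); rows in tool axes, scaled"
    o=bot.get_obs(); p=np.array(o["eef_pos"])*1000; R=Ro.from_quat(o["tool_rot"]).as_matrix()
    if sim is not None: p=np.array(sim[0],float); R=Ro.from_euler("z",0).as_matrix()@sim[1]
    y0=np.degrees(np.arctan2(R[1,2],R[0,2])); d=(jaw-y0+90)%180-90   # ccw turn wanted
    tw=-d
    print("t",round(float(o["clock"]),2),"tcp",p.round(1),"jaw",round(y0,1),"down",R[:,1].round(3),"F",np.round(o["ft_force"],1),"T",np.round(o["ft_torque"],2),"w",round(float(o["grip_width"])*1000,1),"j6",round(float(o["joint_pos"][5]),2))
    step=(np.array(target)-p)/n
    for i in range(n):
        l=R.T@step/200; print("  ",l.round(3).tolist(),"tw",round(np.radians(tw/n)/2,4))
        R=R@Ro.from_rotvec([0,np.radians(tw/n),0]).as_matrix()
E
python3 - <<'E'
from h import *
plan([460,-279,120],15.8,6)
E
```

```text
t 0.1 tcp [ 123.  -484.   192.9] jaw -75.7 down [-0.     0.002 -1.   ] F [-1.3  0.4 -0.4] T [ 0.02 -0.03 -0.01] w 85.4 j6 1.57
   [-0.314, 0.061, -0.096] tw 0.1287
   [-0.279, 0.061, -0.173] tw 0.1287
   [-0.226, 0.061, -0.239] tw 0.1287
   [-0.158, 0.061, -0.288] tw 0.1287
   [-0.079, 0.061, -0.319] tw 0.1287
   [0.004, 0.061, -0.329] tw 0.1287
```

```bash
sed -i 's/n=5,sim=None):/n=5,sim=None,add=0):/; s/    tw=-d/    tw=-(d+add)/' h.py
python3 - <<'E'
from h import *
plan([460,-279,120],15.8,10,add=180)
E
```

```text
t 0.1 tcp [ 123.  -484.   192.9] jaw -75.7 down [-0.     0.002 -1.   ] F [-1.3  0.4 -0.4] T [ 0.02 -0.03 -0.01] w 85.4 j6 1.57
   [-0.189, 0.037, -0.058] tw -0.0799
   [-0.195, 0.037, -0.027] tw -0.0799
   [-0.197, 0.037, 0.004] tw -0.0799
   [-0.194, 0.037, 0.036] tw -0.0799
   [-0.186, 0.037, 0.066] tw -0.0799
   [-0.173, 0.037, 0.095] tw -0.0799
   [-0.156, 0.037, 0.121] tw -0.0799
   [-0.134, 0.037, 0.144] tw -0.0799
   [-0.11, 0.037, 0.164] tw -0.0799
   [-0.082, 0.037, 0.179] tw -0.0799
```

>>> {"method": "move_arm", "body": {
  "increments": [
    {"grip": 0, "linear": [-0.19, 0.02, -0.06], "twist": -0.074},
    {"grip": 0, "linear": [-0.195, 0.02, -0.03], "twist": -0.074},
    {"grip": 0, "linear": [-0.195, 0.02, 0.0], "twist": -0.074},
    {"grip": 0, "linear": [-0.195, 0.02, 0.03], "twist": -0.074},
    {"grip": 0, "linear": [-0.19, 0.02, 0.06], "twist": -0.074}
  ]
}}

```text
clock: 0.6
eef_pos: [0.2918, -0.3796, 0.1702]
tool_rot: [-0.339, 0.622, -0.619, 0.338]
ft_force: [1.1, -1.4, 0.4]
grip_width: 0.0854
```

```bash
python3 - <<'E'
from h import *
plan([460,-279,100],15.8,5)
E
```

```text
t 0.6 tcp [ 291.8 -379.6  170.2] jaw -32.8 down [-0.003  0.003 -1.   ] F [ 1.1 -1.4  0.4] T [ 0.   -0.04 -0.  ] w 85.4 j6 1.23
   [-0.176, 0.07, 0.087] tw -0.0849
   [-0.158, 0.07, 0.116] tw -0.0849
   [-0.137, 0.07, 0.141] tw -0.0849
   [-0.111, 0.07, 0.162] tw -0.0849
   [-0.082, 0.07, 0.178] tw -0.0849
```

>>> {"method": "move_arm", "body": {
  "increments": [
    {"grip": 0, "linear": [-0.176, 0.07, 0.087], "twist": -0.075},
    {"grip": 0, "linear": [-0.16, 0.07, 0.114], "twist": -0.075},
    {"grip": 0, "linear": [-0.14, 0.07, 0.138], "twist": -0.075},
    {"grip": 0, "linear": [-0.117, 0.07, 0.158], "twist": -0.075},
    {"grip": 0, "linear": [-0.09, 0.07, 0.174], "twist": -0.075}
  ]
}}

```text
clock: 1.1
eef_pos: [0.4679, -0.2764, 0.0975]
tool_rot: [0.543, -0.455, 0.452, -0.542]
ft_force: [0.7, -1.5, 0.4]
grip_width: 0.0855
```

```bash
python3 - <<'E'
from h import *
plan([460,-279,24],15.8,4)
E
```

```text
t 1.1 tcp [ 467.9 -276.4   97.5] jaw 10.2 down [-0.003  0.002 -1.   ] F [ 0.7 -1.5  0.4] T [-0.07 -0.02  0.01] w 85.5 j6 0.86
   [0.002, 0.092, -0.01] tw -0.0122
   [0.001, 0.092, -0.01] tw -0.0122
   [0.001, 0.092, -0.01] tw -0.0122
   [0.001, 0.092, -0.01] tw -0.0122
```

>>> {"method": "move_arm", "body": {
  "increments": [
    {"grip": 0, "linear": [0.005, 0.04, -0.04], "twist": -0.045},
    {"grip": 0, "linear": [0, 0.1, 0], "twist": 0},
    {"grip": 0, "linear": [0, 0.1, 0], "twist": 0},
    {"grip": 0, "linear": [0, 0.1, 0], "twist": 0},
    {"grip": 0, "linear": [0, 0.025, 0], "twist": 0}
  ]
}}

```text
clock: 1.6
eef_pos: [0.4634, -0.2722, 0.0175]
tool_rot: [-0.566, 0.427, -0.42, 0.566]
ft_force: [-0.3, 0.2, -0.1]
grip_width: 0.0852
```

```bash
python3 - <<'E'
from h import *
plan([460,-279,24],15.8,1)
snap("1")
E
```

```text
t 1.6 tcp [ 463.4 -272.2   17.5] jaw 16.4 down [-0.007  0.006 -1.   ] F [-0.3  0.2 -0.1] T [-0.    0.05 -0.  ] w 85.2 j6 0.75
   [0.027, -0.032, -0.026] tw 0.0053
```

>>> {"method": "move_arm", "body": {
  "increments": [
    {"grip": 0, "linear": [0.028, -0.032, -0.026], "twist": 0.004},
    {"grip": 0, "linear": [0.002, 0, -0.002], "twist": 0},
    {"grip": 1, "linear": [0, 0, 0], "twist": 0},
    {"grip": 1, "linear": [0, 0, 0], "twist": 0},
    {"grip": 1, "linear": [0, 0, 0], "twist": 0}
  ]
}}

```text
clock: 2.2
eef_pos: [0.4631, -0.2836, 0.0307]
tool_rot: [-0.564, 0.426, -0.427, 0.564]
ft_force: [0.1, -0.1, 0.4]
grip_width: 0.0438
```

>>> {"method": "move_arm", "body": {
  "increments": [
    {"grip": 1, "linear": [0, 0, 0], "twist": 0},
    {"grip": 1, "linear": [0, 0, 0], "twist": 0},
    {"grip": 1, "linear": [0, 0, 0], "twist": 0},
    {"grip": 1, "linear": [0, 0, 0], "twist": 0},
    {"grip": 1, "linear": [0, 0, 0], "twist": 0}
  ]
}}

```text
clock: 2.7
eef_pos: [0.4632, -0.2834, 0.0309]
tool_rot: [-0.564, 0.426, -0.427, 0.565]
ft_force: [0.2, -0.1, -0.1]
grip_width: -0.0
```

```bash
python3 - <<'E'
from h import *
plan([460,-279,24],15.8,1)
plan([617,-38,150],-13.9,10)
E
```

```text
t 2.7 tcp [ 463.2 -283.4   30.9] jaw 15.8 down [ 0.002  0.    -1.   ] F [ 0.2 -0.1 -0.1] T [ 0.03  0.01 -0.04] w -0.0 j6 0.74
   [-0.025, 0.035, -0.01] tw 0.0003
t 2.7 tcp [ 463.2 -283.4   30.9] jaw 15.8 down [ 0.002  0.    -1.   ] F [ 0.2 -0.1 -0.1] T [ 0.03  0.01 -0.04] w -0.0 j6 0.74
   [-0.097, -0.059, 0.108] tw 0.0259
   [-0.102, -0.059, 0.102] tw 0.0259
   [-0.108, -0.059, 0.097] tw 0.0259
   [-0.113, -0.059, 0.091] tw 0.0259
   [-0.117, -0.059, 0.085] tw 0.0259
   [-0.121, -0.059, 0.079] tw 0.0259
   [-0.125, -0.059, 0.073] tw 0.0259
   [-0.129, -0.059, 0.066] tw 0.0259
   [-0.132, -0.059, 0.059] tw 0.0259
   [-0.135, -0.059, 0.052] tw 0.0259
```

```bash
python3 - <<'E'
from h import *
snap("2")
a=cv2.imread("pics/scene_2.png")[230:380,60:330]; b=cv2.imread("pics/top_2.png")[200:350,350:550]
b=cv2.resize(b,(600,450)); a=cv2.resize(a,(800,444))
cv2.imwrite("pics/c2.png",cv2.resize(np.hstack([a,b[:444]]),(800,254)))
cv2.imwrite("pics/c2.png",np.vstack([cv2.resize(a,(600,333)),cv2.resize(b,(600,267*1))]))
E
```

```text
(no output)
```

View pics/c2.png

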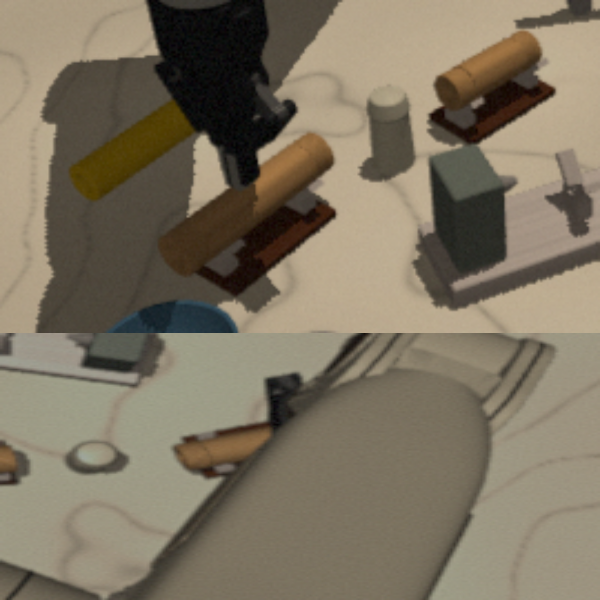

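The scene crop shows the fingers apparently straddling the roller at (240,165)/(285,110) with the roller still in its rest, yet the width reads 0. I'll check it in the cloud.

```bash
python3 - <<'E'
from h import *
im,W=pts("2","scene")
o=bot.get_obs();p=o["eef_pos"];R=Ro.from_quat(o["tool_rot"]).as_matrix()
print(o["clock"],o["grip_width"],o["ft_force"].round(1))
Q=(W.reshape(-1,3)-p)@R*1000; c=im.reshape(-1,3).max(1); cc=im.reshape(-1,3).astype(int)
dark=(c<60)&(abs(Q[:,0])<20)&(Q[:,1]>-80)&(Q[:,1]<25)&(abs(Q[:,2])<70)
for a in range(-80,25,8):
    m=dark&(Q[:,1]>=a)&(Q[:,1]<a+8)
    if m.sum()>3: print(a,m.sum(),"z hist",np.histogram(Q[m,2],bins=range(-70,71,10))[0])
P=W.reshape(-1,3); m=(np.hypot(P[:,0]-.46,P[:,1]+.279)<.1)&(P[:,2]>.052)&(P[:,2]<.07)&(cc[:,2]-cc[:,0]>30)
print(m.sum(),*rect(P[m]),np.percentile(P[m][:,2],[50,95,99]))
E
```

```text
2.8 -6.687463903073189e-05 [ 0.1 -0.2  0.8]
-80 30 z hist [ 0  0  0  0  0  0  9 11 10  0  0  0  0  0]
-72 53 z hist [ 0  0  0  0  0  0  5 24 24  0  0  0  0  0]
-64 55 z hist [ 0  0  0  0  0  0  5 20 30  0  0  0  0  0]
-56 58 z hist [ 0  0  0  0  0  0  4 27 27  0  0  0  0  0]
-48 24 z hist [ 0  0  0  0  0  0  2 14  8  0  0  0  0  0]
-40 6 z hist [0 0 0 0 0 0 0 6 0 0 0 0 0 0]
-16 23 z hist [ 0  0  0  0  0  0  0  0 23  0  0  0  0  0]
-8 16 z hist [ 0  0  0  0  0  0  0  1 15  0  0  0  0  0]
16 243 z hist [ 0  0  0  0  0 15 64 82 48 34  0  0  0  0]
24 27 z hist [0 0 0 0 0 0 5 9 5 8 0 0 0 0]
1149 [ 461.3 -277.7] [ 33.2 151.7] 16.0 [0.0605372  0.06396643 0.06482373]
```

```bash
python3 - <<'E'
from h import *
im,W=pts("2","scene")
o=bot.get_obs();p=o["eef_pos"];R=Ro.from_quat(o["tool_rot"]).as_matrix()
Q=(W-p)@R*1000
K,Rc,t=cam("scene")
for nm,q in [("tcp",[0,0,0]),("grasp",[0,-19,0]),("body",[0,-73,0]),("rcrest",None)]:
    w=p+R@np.array(q)/1000 if q else np.array([.4613,-.2777,.063])
    c=K@(Rc@w+t); print(nm,(c[:2]/c[2]).round(1))
m=(abs(Q[...,0])<22)&(Q[...,1]>-130)&(Q[...,1]<20)&(abs(Q[...,2])<70)
vv,uu=np.where(m); print(uu.min(),uu.max(),vv.min(),vv.max())
for v in range(250,330,4):
    print(v,[tuple(Q[v,u].round(0).astype(int)) if Q[v,u,2]==Q[v,u,2] else None for u in range(160,182,6)],im[v,160:182:6].max(1))
E
```

```text
tcp [172.3 329. ]
grasp [170.6 320.7]
body [165.6 295.9]
rcrest [172.  312.9]
129 193 259 347
250 [(np.int64(17), np.int64(-186), np.int64(34)), (np.int64(9), np.int64(-182), np.int64(37)), (np.int64(-1), np.int64(-177), np.int64(37)), (np.int64(-14), np.int64(-169), np.int64(34))] [15 18 10 16]
254 [(np.int64(19), np.int64(-179), np.int64(34)), (np.int64(9), np.int64(-174), np.int64(34)), (np.int64(0), np.int64(-170), np.int64(37)), (np.int64(-198), np.int64(29), np.int64(-205))] [17 10 14 76]
258 [(np.int64(20), np.int64(-173), np.int64(33)), (np.int64(11), np.int64(-168), np.int64(35)), (np.int64(1), np.int64(-163), np.int64(36)), (np.int64(-187), np.int64(29), np.int64(-193))] [18 14 10 69]
262 [(np.int64(11), np.int64(-154), np.int64(19)), (np.int64(8), np.int64(-157), np.int64(30)), (np.int64(4), np.int64(-158), np.int64(39)), (np.int64(-7), np.int64(-152), np.int64(38))] [ 8  3  6 16]
266 [(np.int64(10), np.int64(-145), np.int64(16)), (np.int64(11), np.int64(-153), np.int64(32)), (np.int64(6), np.int64(-153), np.int64(40)), (np.int64(-6), np.int64(-145), np.int64(38))] [10 23 
[... 2314 characters left out ...]
np.int64(-5), np.int64(-31), np.int64(0)), (np.int64(-13), np.int64(-28), np.int64(6))] [185  57  67 143]
318 [(np.int64(14), np.int64(-31), np.int64(-8)), (np.int64(9), np.int64(-32), np.int64(1)), (np.int64(1), np.int64(-28), np.int64(6)), (np.int64(-8), np.int64(-24), np.int64(11))] [ 60  66  72 110]
322 [(np.int64(22), np.int64(-33), np.int64(1)), (np.int64(14), np.int64(-30), np.int64(7)), (np.int64(5), np.int64(-25), np.int64(10)), (np.int64(-4), np.int64(-21), np.int64(15))] [ 70  73  60 100]
326 [(np.int64(27), np.int64(-30), np.int64(6)), (np.int64(17), np.int64(-24), np.int64(9)), (np.int64(9), np.int64(-21), np.int64(14)), (np.int64(-2), np.int64(-13), np.int64(14))] [70 62 62 59]
```

```bash
python3 - <<'E'
import cv2
a=cv2.imread("pics/scene_2.png")[220:350,110:240]
cv2.imwrite("pics/c3.png",cv2.convertScaleAbs(cv2.resize(a,(600,600),interpolation=cv2.INTER_CUBIC),alpha=2))
E
```

```text
(no output)
```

View pics/c3.png

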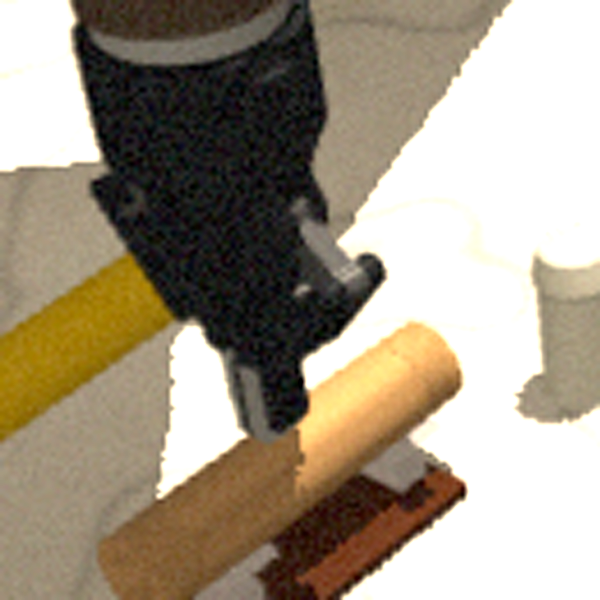

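```bash
python3 - <<'E'
from h import *
for tag,p in(("1",(.4634,-.2722,.0175)),("2",(.4632,-.2834,.0309))):
    for n in("scene","top"):
        im,W=pts(tag,n); P=W.reshape(-1,3); c=im.reshape(-1,3).max(1)
        m=(c<35)&(np.hypot(P[:,0]-p[0],P[:,1]-p[1])<.09)&(P[:,2]>.015)&(P[:,2]<.25); D=P[m]
        print(tag,n,m.sum(), "z pct",np.percentile(D[:,2],[0,1,3,10]).round(3) if m.sum() else "")
        for a in np.arange(.02,.2,.02):
            s=D[(D[:,2]>=a)&(D[:,2]<a+.02)]
            if len(s)>4: print("  z",round(a,2),len(s),"x",np.percentile(s[:,0],[3,97]).round(3),"y",np.percentile(s[:,1],[3,97]).round(3))
E
```

```text
1 scene 3548 z pct [0.07  0.078 0.086 0.115]
  z 0.06 53 x [0.42  0.517] y [-0.293 -0.254]
  z 0.08 188 x [0.419 0.52 ] y [-0.294 -0.252]
  z 0.1 181 x [0.407 0.537] y [-0.3   -0.255]
  z 0.12 494 x [0.399 0.536] y [-0.303 -0.244]
  z 0.14 563 x [0.406 0.534] y [-0.302 -0.245]
  z 0.16 425 x [0.409 0.532] y [-0.301 -0.246]
  z 0.18 435 x [0.467 0.503] y [-0.31  -0.248]
1 top 157 z pct [0.113 0.114 0.116 0.119]
  z 0.1 19 x [0.507 0.519] y [-0.263 -0.248]
  z 0.12 40 x [0.495 0.525] y [-0.26  -0.243]
  z 0.14 14 x [0.493 0.527] y [-0.255 -0.243]
  z 0.16 28 x [0.499 0.528] y [-0.264 -0.243]
  z 0.18 11 x [0.453 0.483] y [-0.241 -0.237]
2 scene 3058 z pct [0.076 0.084 0.097 0.126]
  z 0.06 10 x [0.467 0.477] y [-0.292 -0.276]
  z 0.08 96 x [0.466 0.478] y [-0.294 -0.274]
  z 0.1 98 x [0.446 0.495] y [-0.3   -0.275]
  z 0.12 346 x [0.43  0.508] y [-0.305 -0.269]
  z 0.14 461 x [0.415 0.523] y [-0.309 -0.264]
  z 0.16 426 x [0.415 0.518] y [-0.307 -0.266]
  z 0.18 225 x [0.477 0.503] y [-0.311 -0.265]
2 top 106 z pct [0.136 0.14  0.142 0.151]
  z 0.14 22 x [0.496 0.514] y [-0.277 -0.258]
  z 0.16 16 x [0.503 0.52 ] y [-0.276 -0.257]
```

```bash
python3 - <<'E'
from h import *
im,W=pts("1","scene")
p=np.array((.4634,-.2722,.0175));R=Ro.from_quat([-0.566,0.427,-0.42,0.566]).as_matrix()
Q=(W.reshape(-1,3)-p)@R*1000;c=im.reshape(-1,3).max(1)
m=(c<40)&(Q[:,1]>-90)&(Q[:,1]<-50)&(np.abs(Q[:,2])<75)&(np.abs(Q[:,0])<40)
for lo,hi in((-70,0),(0,75)):
    s=Q[m&(Q[:,2]>lo)&(Q[:,2]<hi)];print(lo,len(s),"x",np.percentile(s[:,0],[3,50,97]).round(),"z",np.percentile(s[:,2],[5,25,50,75,95]).round(1))
plan([461,-279,31],15.8,1)
E
```

```text
-70 190 x [-9.  0. 10.] z [-45.1 -44.2 -43.5 -42.8 -41.8]
0 118 x [-6.  5.  8.] z [49.3 52.8 55.  56.  56.8]
t 2.8 tcp [ 463.2 -283.4   30.9] jaw 15.8 down [ 0.002  0.    -1.   ] F [ 0.1 -0.2  0.8] T [ 0.02  0.03 -0.04] w -0.1 j6 0.74
   [-0.024, -0.0, -0.005] tw 0.0003
```

>>> {"method": "move_arm", "body": {
  "increments": [
    {"grip": 0, "linear": [0, 0, 0], "twist": 0},
    {"grip": 0, "linear": [0, 0, 0], "twist": 0},
    {"grip": 0, "linear": [0, 0, 0], "twist": 0},
    {"grip": 0, "linear": [0, 0, 0], "twist": 0},
    {"grip": 0, "linear": [-0.01, 0, -0.005], "twist": 0}
  ]
}}

```text
clock: 3.3
eef_pos: [0.4618, -0.2818, 0.0308]
tool_rot: [-0.564, 0.426, -0.427, 0.565]
ft_force: [-0.4, 0.1, -0.4]
grip_width: 0.0726
```

>>> {"method": "move_arm", "body": {
  "increments": [
    {"grip": 0, "linear": [-0.004, 0, 0], "twist": 0},
    {"grip": 0, "linear": [0, 0.05, 0], "twist": 0},
    {"grip": 0, "linear": [0, 0.05, 0], "twist": 0},
    {"grip": 0, "linear": [0, 0.05, 0], "twist": 0},
    {"grip": 0, "linear": [0, 0, 0], "twist": 0}
  ]
}}

```text
clock: 3.8
eef_pos: [0.4609, -0.2803, -0.0022]
tool_rot: [-0.564, 0.426, -0.427, 0.565]
ft_force: [-0.3, -0.2, -0.5]
grip_width: 0.0857
```

```bash
cat >> h.py <<'E'
def tip(tag):
    im,W=pts(tag,"scene"); o=bot.get_obs();p=o["eef_pos"];R=Ro.from_quat(o["tool_rot"]).as_matrix()
    Q=(W.reshape(-1,3)-p)@R*1000;c=im.reshape(-1,3).max(1)
    m=(c<40)&(Q[:,1]>-120)&(Q[:,1]<10)&(np.abs(Q[:,2])<75)&(np.abs(Q[:,0])<20)
    for nm,k in(("far",Q[:,2]<0),("near",Q[:,2]>0)):
        s=Q[m&k]
        if len(s): print(nm,len(s),"tip y",np.percentile(s[:,1],[97,99.5]).round(),"world z",round(p[2]*1000-np.percentile(s[:,1],99.5),1))
E
python3 - <<'E'
from h import *
plan([461,-279,-15],15.8,1); snap("3"); tip("3")
E
```

```text
t 3.8 tcp [ 460.9 -280.3   -2.2] jaw 15.8 down [ 0.001  0.001 -1.   ] F [-0.3 -0.2 -0.5] T [-0.01 -0.03  0.01] w 85.7 j6 0.75
   [-0.006, 0.064, 0.002] tw 0.0003
far 502 tip y [-8. -7.] world z 6.1
near 676 tip y [-6. -4.] world z 2.7
```

>>> {"method": "move_arm", "body": {
  "increments": [
    {"grip": 0, "linear": [0, 0.05, 0], "twist": 0},
    {"grip": 0, "linear": [0, 0.01, 0], "twist": 0},
    {"grip": 1, "linear": [0, 0, 0], "twist": 0},
    {"grip": 1, "linear": [0, 0, 0], "twist": 0},
    {"grip": 1, "linear": [0, 0, 0], "twist": 0}
  ]
}}

```text
clock: 4.4
eef_pos: [0.4627, -0.2815, -0.0133]
tool_rot: [-0.563, 0.425, -0.428, 0.565]
ft_force: [-0.5, 0.1, 0.4]
grip_width: 0.0442
```

>>> {"method": "move_arm", "body": {
  "increments": [
    {"grip": 1, "linear": [0, 0, 0], "twist": 0},
    {"grip": 1, "linear": [0, 0, 0], "twist": 0},
    {"grip": 1, "linear": [0, 0, 0], "twist": 0},
    {"grip": 1, "linear": [0, 0, 0], "twist": 0},
    {"grip": 1, "linear": [0, 0, 0], "twist": 0}
  ]
}}

```text
clock: 4.9
eef_pos: [0.46, -0.2824, -0.0126]
tool_rot: [0.565, -0.426, 0.427, -0.563]
ft_force: [-0.0, 0.1, -1.2]
grip_width: 0.0347
```

>>> {"method": "move_arm", "body": {
  "increments": [
    {"grip": 1, "linear": [0, -0.1, 0], "twist": 0},
    {"grip": 1, "linear": [0, -0.2, 0], "twist": 0},
    {"grip": 1, "linear": [0, -0.2, 0], "twist": 0},
    {"grip": 1, "linear": [0, -0.1, 0], "twist": 0},
    {"grip": 1, "linear": [0, 0, 0], "twist": 0}
  ]
}}

```text
clock: 5.4
eef_pos: [0.459, -0.2804, 0.1089]
tool_rot: [0.565, -0.428, 0.425, -0.563]
ft_force: [0.7, -0.6, -1.6]
grip_width: 0.0345
```

```bash
python3 - <<'E'
from h import *
plan([616,-40,95],-13.9,8)
E
```

```text
t 5.4 tcp [ 459.  -280.4  108.9] jaw 15.8 down [-0.005  0.    -1.   ] F [ 0.7 -0.6 -1.6] T [ 0.   -0.04 -0.04] w 34.5 j6 0.75
   [-0.118, 0.008, 0.135] tw 0.0324
   [-0.126, 0.008, 0.127] tw 0.0324
   [-0.134, 0.008, 0.119] tw 0.0324
   [-0.142, 0.008, 0.11] tw 0.0324
   [-0.149, 0.008, 0.101] tw 0.0324
   [-0.155, 0.008, 0.091] tw 0.0324
   [-0.16, 0.008, 0.081] tw 0.0324
   [-0.165, 0.008, 0.07] tw 0.0324
```

>>> {"method": "move_arm", "body": {
  "increments": [
    {"grip": 1, "linear": [-0.118, 0.0, 0.135], "twist": 0.032},
    {"grip": 1, "linear": [-0.126, 0.0, 0.127], "twist": 0.032},
    {"grip": 1, "linear": [-0.134, 0.0, 0.119], "twist": 0.032},
    {"grip": 1, "linear": [-0.142, 0.0, 0.11], "twist": 0.032},
    {"grip": 1, "linear": [-0.149, 0.0, 0.1], "twist": 0.032}
  ]
}}

```text
clock: 5.9
eef_pos: [0.5566, -0.1299, 0.1022]
tool_rot: [-0.485, 0.519, -0.514, 0.48]
ft_force: [0.9, 0.1, -1.8]
grip_width: 0.0345
```

```bash
python3 - <<'E'
from h import *
plan([616,-40,80],-13.9,4)
E
```

```text
t 5.9 tcp [ 556.6 -129.9  102.2] jaw -3.8 down [-0.01  0.   -1.  ] F [ 0.9  0.1 -1.8] T [-0.04 -0.04  0.03] w 34.5 j6 1.41
   [-0.117, 0.027, 0.067] tw 0.0219
   [-0.12, 0.027, 0.062] tw 0.0219
   [-0.123, 0.027, 0.056] tw 0.0219
   [-0.125, 0.027, 0.051] tw 0.0219
```

>>> {"method": "move_arm", "body": {
  "increments": [
    {"grip": 1, "linear": [-0.115, 0.01, 0.065], "twist": 0.022},
    {"grip": 1, "linear": [-0.12, 0.01, 0.06], "twist": 0.022},
    {"grip": 1, "linear": [-0.12, 0.01, 0.055], "twist": 0.022},
    {"grip": 1, "linear": [-0.09, 0.01, 0.035], "twist": 0.015},
    {"grip": 1, "linear": [0, 0, 0], "twist": 0}
  ]
}}

```text
clock: 6.4
eef_pos: [0.6104, -0.0373, 0.0822]
tool_rot: [-0.445, 0.56, -0.548, 0.434]
ft_force: [0.2, -1.0, -2.0]
grip_width: 0.0345
```

```bash
cat >> h.py <<'E'
O=np.array([.6183,-.0314]); YAW=np.radians(-13.9)
def stand(P):
    c,s=np.cos(YAW),np.sin(YAW); d=P[...,:2]-O
    return np.concatenate([np.stack([d[...,0]*c+d[...,1]*s,-d[...,0]*s+d[...,1]*c],-1),P[...,2:]],-1)*1000
def wood(tag,c0,z0,z1,r=.11):
    "brown points of the roller, both views, in stand mm"
    for n in("scene","top"):
        im,W=pts(tag,n);P=W.reshape(-1,3);k=im.reshape(-1,3).astype(int)
        m=(np.hypot(P[:,0]-c0[0],P[:,1]-c0[1])<r)&(P[:,2]>z0)&(P[:,2]<z1)&(k[:,2]-k[:,0]>0.3*k[:,2])&(k[:,2]>35)
        if m.sum()<20: print(n,"few");continue
        S=stand(P[m]); h=S[:,2]>np.percentile(S[:,2],90)-3
        print(n,m.sum(),"y",np.percentile(S[:,1],[.5,99.5]).round(1),"x",np.percentile(S[:,0],[1,99]).round(1),"top z",np.percentile(S[:,2],[95,99]).round(1))
        for a in(-80,-55,-30,-5,20,45):
            s=S[(S[:,1]>a)&(S[:,1]<a+25)]
            if len(s)>15:
                # circle fit radius 18 in x-z
                from scipy.optimize import least_squares
                f=least_squares(lambda q:np.hypot(s[:,0]-q[0],s[:,2]-q[1])-18,[np.median(s[:,0]),np.median(s[:,2])-10],loss="soft_l1")
                print("   y",a+12,len(s),"axis x,z",f.x.round(1))
E
python3 - <<'E'
from h import *
plan([616,-40,80],-13.9,1); snap("4"); wood("4",(.617,-.04),.08,.25)
E
```

```text
t 6.4 tcp [610.4 -37.3  82.2] jaw -13.1 down [-0.022  0.003 -1.   ] F [ 0.2 -1.  -2. ] T [-0.04  0.02 -0.01] w 34.5 j6 1.74
   [0.007, 0.01, 0.031] tw 0.0067
scene 1326 y [-79.7  69.3] x [-15.   22.6] top z [158.4 173.7]
   y -68 408 axis x,z [ -4.1 140.1]
   y -43 295 axis x,z [ -4.5 140.2]
   y -18 199 axis x,z [ -4.9 140.2]
   y 7 53 axis x,z [ -5.3 141.2]
   y 32 125 axis x,z [ -6.3 140. ]
   y 57 243 axis x,z [ -7.1 140. ]
top few
```

>>> {"method": "move_arm", "body": {
  "increments": [
    {"grip": 1, "linear": [0, 0, 0.025], "twist": 0.01},
    {"grip": 1, "linear": [0, 0.1, 0.002], "twist": 0},
    {"grip": 1, "linear": [0, 0.1, 0], "twist": 0},
    {"grip": 1, "linear": [0, 0.06, 0], "twist": 0},
    {"grip": 1, "linear": [0, 0, 0], "twist": 0}
  ]
}}

```text
clock: 7.0
eef_pos: [0.6127, -0.0463, 0.0289]
tool_rot: [-0.437, 0.566, -0.556, 0.425]
ft_force: [-0.8, -0.1, -1.3]
grip_width: 0.0346
```

```bash
python3 - <<'E'
from h import *
plan([616,-40,9],-13.9,1); snap("5"); wood("5",(.617,-.04),.05,.25)
E
```

```text
t 7.0 tcp [612.7 -46.3  28.9] jaw -14.9 down [-0.022  0.001 -1.   ] F [-0.8 -0.1 -1.3] T [-0.    0.02  0.01] w 34.6 j6 1.76
   [-0.035, 0.099, 0.01] tw -0.0091
scene 1260 y [-87.5  61.5] x [-11.3  27.3] top z [105.2 125.2]
   y -68 294 axis x,z [-1.7 86.8]
   y -43 290 axis x,z [-1.5 86.7]
   y -18 108 axis x,z [-0.1 87.3]
   y 7 50 axis x,z [ 16.8 100.8]
   y 32 173 axis x,z [-0.5 86.6]
   y 57 171 axis x,z [-1.  86.4]
top few
```

>>> {"method": "move_arm", "body": {
  "increments": [
    {"grip": 1, "linear": [-0.025, 0, 0.005], "twist": -0.003},
    {"grip": 1, "linear": [0, 0.05, 0], "twist": 0},
    {"grip": 1, "linear": [0, 0.03, 0], "twist": 0},
    {"grip": 1, "linear": [0, 0.015, 0], "twist": 0},
    {"grip": 1, "linear": [0, 0, 0], "twist": 0}
  ]
}}

```text
clock: 7.6
eef_pos: [0.619, -0.0414, 0.0136]
tool_rot: [-0.436, 0.562, -0.556, 0.429]
ft_force: [0.1, 0.5, -0.9]
grip_width: 0.0343
```

```bash
python3 - <<'E'
from h import *
plan([616,-40,9],-13.9,1); snap("6"); wood("6",(.617,-.04),.05,.25)
E
```

```text
t 7.6 tcp [619.  -41.4  13.6] jaw -14.6 down [-0.013  0.    -1.   ] F [ 0.1  0.5 -0.9] T [-0.   -0.01 -0.01] w 34.3 j6 1.76
   [-0.003, 0.023, -0.016] tw -0.0057
scene 1264 y [-81.5  67.3] x [-6.7 50.3] top z [ 91.2 243.7]
   y -68 323 axis x,z [ 3.3 71.7]
   y -43 293 axis x,z [ 3.1 71.8]
   y -18 184 axis x,z [ 3.4 72.3]
   y 7 51 axis x,z [25.1 88. ]
   y 32 123 axis x,z [ 3.4 71.7]
   y 57 219 axis x,z [ 3.1 71.5]
top few
```

>>> {"method": "move_arm", "body": {
  "increments": [
    {"grip": 1, "linear": [0, 0, -0.012], "twist": 0},
    {"grip": 1, "linear": [0, 0.015, -0.002], "twist": 0},
    {"grip": 1, "linear": [0, 0.01, 0], "twist": 0},
    {"grip": 1, "linear": [0, 0.005, 0], "twist": 0},
    {"grip": 1, "linear": [0, 0, 0], "twist": 0}
  ]
}}

```text
clock: 8.2
eef_pos: [0.6171, -0.0407, 0.0111]
tool_rot: [-0.435, 0.561, -0.557, 0.43]
ft_force: [0.6, -0.1, -1.2]
grip_width: 0.0345
```

```bash
python3 - <<'E'
from h import *
plan([616,-40,9],-13.9,1); snap("7"); wood("7",(.617,-.04),.05,.25)
E
```

```text
t 8.2 tcp [617.1 -40.7  11.1] jaw -14.6 down [-0.009 -0.    -1.   ] F [ 0.6 -0.1 -1.2] T [ 0.03  0.01 -0.03] w 34.5 j6 1.76
   [-0.002, 0.01, -0.006] tw -0.0057
scene 1274 y [-81.2  67.8] x [-9.3 46.9] top z [ 91.6 244.1]
   y -68 323 axis x,z [ 0.8 69. ]
   y -43 303 axis x,z [ 1.  69.1]
   y -18 182 axis x,z [ 1.2 69.5]
   y 7 53 axis x,z [22.1 86.2]
   y 32 125 axis x,z [ 1.2 69.5]
   y 57 222 axis x,z [ 1.  68.8]
top few
```

Within 2 mm above the V; lower 2 mm, release, raise.

>>> {"method": "move_arm", "body": {
  "increments": [
    {"grip": 1, "linear": [0, 0.01, -0.003], "twist": 0},
    {"grip": 1, "linear": [0, 0.005, 0], "twist": 0},
    {"grip": 0, "linear": [0, 0, 0], "twist": 0},
    {"grip": 0, "linear": [0, 0, 0], "twist": 0},
    {"grip": 0, "linear": [0, 0, 0], "twist": 0}
  ]
}}

```text
clock: 8.8
eef_pos: [0.6181, -0.0408, 0.011]
tool_rot: [-0.434, 0.56, -0.558, 0.431]
ft_force: [1.0, -0.1, -0.6]
grip_width: 0.0764
```

>>> {"method": "move_arm", "body": {
  "increments": [
    {"grip": 0, "linear": [0, 0, 0], "twist": 0},
    {"grip": 0, "linear": [0, -0.1, 0], "twist": 0},
    {"grip": 0, "linear": [0, -0.2, 0], "twist": 0},
    {"grip": 0, "linear": [0, -0.15, 0], "twist": 0},
    {"grip": 0, "linear": [0, 0, 0], "twist": 0}
  ]
}}

```text
clock: 9.3
eef_pos: [0.6169, -0.0406, 0.1004]
tool_rot: [-0.436, 0.562, -0.557, 0.429]
ft_force: [0.7, 0.5, 1.0]
grip_width: 0.0855
```

```bash
python3 - <<'E'
from h import *
snap("8"); wood("8",(.617,-.04),.05,.1)
s=O+.1305*np.array([.2402,.9707]); print(s)
plan([s[0]*1000,s[1]*1000,115],-13.9,4)
im=np.hstack([cv2.imread("pics/scene_8.png")[200:400,200:460]]);cv2.imwrite("pics/c8.png",cv2.resize(im,(780,600)))
E
```

```text
scene 1692 y [-81.2  68. ] x [-10.5  18.9] top z [85.4 86.4]
   y -68 326 axis x,z [-0.5 67.2]
   y -43 282 axis x,z [-0.6 67.2]
   y -18 273 axis x,z [-0.6 67.2]
   y 7 264 axis x,z [-0.6 67.1]
   y 32 252 axis x,z [-0.4 67.3]
   y 57 228 axis x,z [-0.7 67.1]
top few
[0.6496461  0.09527635]
t 9.4 tcp [614.4 -40.5  96.4] jaw -14.6 down [-0.018  0.    -1.   ] F [ 0.7 -0.2 -0.4] T [-0.01  0.01 -0.03] w 85.2 j6 1.76
   [-0.175, -0.024, -0.0] tw -0.0015
   [-0.175, -0.024, 0.0] tw -0.0015
   [-0.175, -0.024, 0.001] tw -0.0015
   [-0.175, -0.024, 0.001] tw -0.0015
```

View pics/c8.png

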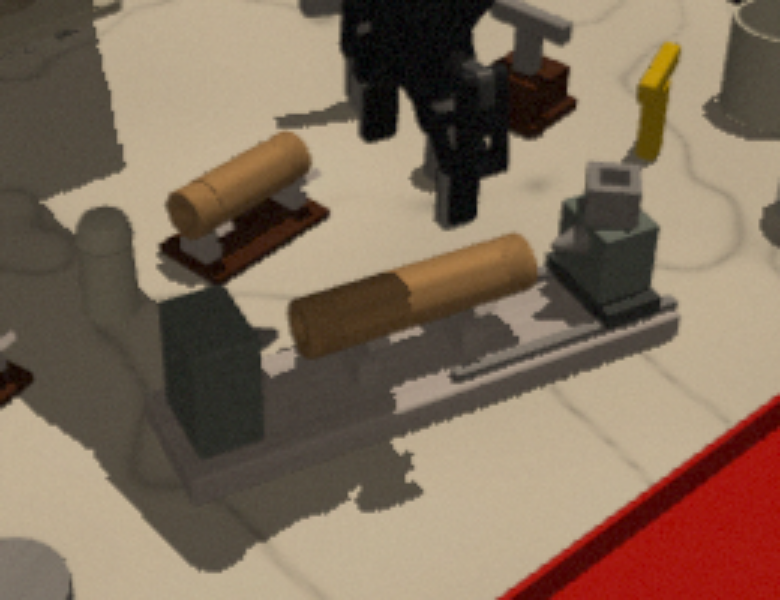

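The roller lies in the cradle between both points, at axis z 67 and stand y from -81 to 68. The tailstock and collar are at (610,230) in the crop. Next I pinch the tailstock.

>>> {"method": "move_arm", "body": {
  "increments": [
    {"grip": 0, "linear": [-0.175, -0.02, 0], "twist": 0},
    {"grip": 0, "linear": [-0.175, -0.02, 0], "twist": 0},
    {"grip": 0, "linear": [-0.175, -0.01, 0], "twist": 0},
    {"grip": 0, "linear": [-0.14, 0, 0], "twist": 0},
    {"grip": 0, "linear": [0, 0, 0], "twist": 0}
  ]
}}

```text
clock: 9.9
eef_pos: [0.6439, 0.0902, 0.0961]
tool_rot: [-0.441, 0.567, -0.553, 0.422]
ft_force: [-0.6, -0.0, -0.7]
grip_width: 0.0855
```

```bash
python3 - <<'E'
from h import *
plan([649,95.3,11],-13.9,1)
E
```

```text
t 9.9 tcp [643.9  90.2  96.1] jaw -14.8 down [-0.033 -0.001 -0.999] F [-0.6 -0.  -0.7] T [-0.04 -0.07  0.02] w 85.5 j6 1.97
   [-0.035, 0.424, 0.031] tw -0.0083
```

>>> {"method": "move_arm", "body": {
  "increments": [
    {"grip": 0, "linear": [-0.02, 0, 0.02], "twist": -0.006},
    {"grip": 0, "linear": [-0.005, 0.12, 0.003], "twist": 0},
    {"grip": 0, "linear": [0, 0.12, 0.003], "twist": 0},
    {"grip": 0, "linear": [0, 0.1, 0], "twist": 0},
    {"grip": 0, "linear": [0, 0, 0], "twist": 0}
  ]
}}

```text
clock: 10.4
eef_pos: [0.6451, 0.0904, 0.02]
tool_rot: [-0.447, 0.566, -0.55, 0.422]
ft_force: [-1.2, -0.5, 0.1]
grip_width: 0.0854
```

```bash
python3 - <<'E'
from h import *
plan([649,95.3,11],-13.9,1)
E
```

```text
t 10.4 tcp [645.1  90.4  20. ] jaw -14.1 down [-0.041 -0.003 -0.999] F [-1.2 -0.5  0.1] T [-0.01 -0.08  0.01] w 85.4 j6 1.96
   [-0.029, 0.044, 0.015] tw -0.0021
```

>>> {"method": "move_arm", "body": {
  "increments": [
    {"grip": 0, "linear": [-0.015, 0.03, 0.015], "twist": 0},
    {"grip": 0, "linear": [-0.004, 0.005, 0.003], "twist": 0},
    {"grip": 1, "linear": [0, 0, 0], "twist": 0},
    {"grip": 1, "linear": [0, 0, 0], "twist": 0},
    {"grip": 1, "linear": [0, 0, 0], "twist": 0}
  ]
}}

```text
clock: 10.9
eef_pos: [0.6465, 0.0926, 0.0152]
tool_rot: [-0.448, 0.568, -0.548, 0.421]
ft_force: [-15.4, 2.8, 6.2]
grip_width: 0.0497
```

```bash
python3 - <<'E'
from h import *
plan([649,95.3,11],-13.9,1)
e=O+np.array([.2402,.9707])*(.1305-.0715); plan([e[0]*1000,e[1]*1000,11],-13.9,6)
E
```

```text
t 10.9 tcp [646.5  92.6  15.2] jaw -14.2 down [-0.048 -0.001 -0.999] F [-15.4   2.8   6.2] T [0.39 2.16 0.04] w 49.7 j6 1.96
   [-0.016, 0.02, 0.01] tw -0.0028
t 10.9 tcp [646.5  92.6  15.2] jaw -14.2 down [-0.048 -0.001 -0.999] F [-15.4   2.8   6.2] T [0.39 2.16 0.04] w 49.7 j6 1.96
   [0.057, 0.004, 0.002] tw -0.0005
   [0.057, 0.004, 0.002] tw -0.0005
   [0.057, 0.004, 0.002] tw -0.0005
   [0.057, 0.004, 0.002] tw -0.0005
   [0.057, 0.004, 0.002] tw -0.0005
   [0.057, 0.004, 0.002] tw -0.0005
```

>>> {"method": "move_arm", "body": {
  "increments": [
    {"grip": 1, "linear": [0.04, 0, 0.002], "twist": 0},
    {"grip": 1, "linear": [0.06, 0, 0.002], "twist": 0},
    {"grip": 1, "linear": [0.06, 0, 0.002], "twist": 0},
    {"grip": 1, "linear": [0.06, 0, 0.002], "twist": 0},
    {"grip": 1, "linear": [0.06, 0, 0.002], "twist": 0}
  ]
}}

```text
clock: 11.4
eef_pos: [0.6345, 0.0446, 0.0153]
tool_rot: [-0.446, 0.57, -0.545, 0.424]
ft_force: [-1.3, 5.8, -4.7]
grip_width: 0.0498
```

```bash
python3 - <<'E'
from h import *
e=O+np.array([.2402,.9707])*(.1305-.0715); plan([e[0]*1000,e[1]*1000,13],-13.9,1)
snap("9"); wood("9",(.61,-.06),.05,.1)
E
```

```text
t 11.4 tcp [634.5  44.6  15.3] jaw -14.1 down [-0.046  0.008 -0.999] F [-1.3  5.8 -4.7] T [ 0.41 -0.85 -0.79] w 49.8 j6 1.88
   [0.093, 0.011, 0.014] tw -0.0017
scene 1736 y [-91.1  61.1] x [-11.3  18.8] top z [86.9 88.2]
   y -68 297 axis x,z [-0.7 66.4]
   y -43 287 axis x,z [-0.6 67.3]
   y -18 273 axis x,z [-0.6 68. ]
   y 7 268 axis x,z [-0.5 68.5]
   y 32 258 axis x,z [-0.5 69.5]
   y 57 140 axis x,z [-0.9 69.5]
top 600 y [-92.7   2.9] x [-17.2  16.1] top z [86.6 88.9]
   y -68 159 axis x,z [ 0.7 65.7]
   y -43 165 axis x,z [ 0.7 65.9]
   y -18 160 axis x,z [ 0.7 67. ]
   y 7 32 axis x,z [-0.2 68.6]
```

>>> {"method": "move_arm", "body": {
  "increments": [
    {"grip": 1, "linear": [0.04, 0, 0.003], "twist": 0},
    {"grip": 1, "linear": [0.04, 0, 0.003], "twist": 0},
    {"grip": 1, "linear": [0.04, 0, 0.003], "twist": 0},
    {"grip": 1, "linear": [0.04, 0, 0.003], "twist": 0},
    {"grip": 1, "linear": [0.04, 0, 0.002], "twist": 0}
  ]
}}

```text
clock: 12.0
eef_pos: [0.6289, 0.0231, 0.0154]
tool_rot: [-0.439, 0.576, -0.535, 0.434]
ft_force: [1.5, 21.7, -7.9]
grip_width: 0.0491
```

```bash
python3 - <<'E'
from h import *
e=O+np.array([.2402,.9707])*(.1305-.0715); plan([e[0]*1000,e[1]*1000,13],-13.9,1)
snap("10"); wood("10",(.61,-.06),.05,.1)
E
```

```text
t 12.0 tcp [628.9  23.1  15.4] jaw -13.6 down [-0.042  0.041 -0.998] F [ 1.5 21.7 -7.9] T [ 3.74 -1.64 -0.03] w 49.1 j6 1.82
   [-0.017, 0.012, 0.015] tw 0.0024
scene 1671 y [-111.9   37.5] x [-10.  19.] top z [88.6 89.5]
   y -68 291 axis x,z [-0.7 70.2]
   y -43 286 axis x,z [-0.6 70.1]
   y -18 274 axis x,z [-0.5 70.1]
   y 7 260 axis x,z [-0.5 70.2]
   y 32 169 axis x,z [-0.9 70. ]
top 497 y [-113.8  -36.4] x [-17.3  16.8] top z [89.9 92.8]
   y -68 160 axis x,z [ 0.4 69.3]
   y -43 114 axis x,z [ 0.7 69.2]
```

>>> {"method": "move_arm", "body": {
  "increments": [
    {"grip": 1, "linear": [0.04, 0, 0.002], "twist": 0},
    {"grip": 1, "linear": [0, 0, 0], "twist": 0},
    {"grip": 0, "linear": [0, 0, 0], "twist": 0},
    {"grip": 0, "linear": [0, 0, 0], "twist": 0},
    {"grip": 0, "linear": [0, 0, 0], "twist": 0}
  ]
}}

```text
clock: 12.6
eef_pos: [0.6307, 0.0248, 0.0172]
tool_rot: [-0.438, 0.576, -0.532, 0.441]
ft_force: [-0.5, -0.8, 0.3]
grip_width: 0.0852
```

```bash
python3 - <<'E'
from h import *
plan([628.9,23.1,13],-13.9,1)
E
```

```text
t 12.6 tcp [630.7  24.8  17.2] jaw -13.1 down [-0.035  0.051 -0.998] F [-0.5 -0.8  0.3] T [-0.08  0.01  0.01] w 85.2 j6 1.81
   [0.011, 0.021, -0.006] tw 0.0071
```

>>> {"method": "move_arm", "body": {
  "increments": [
    {"grip": 0, "linear": [0, -0.1, 0], "twist": 0},
    {"grip": 0, "linear": [0, -0.2, 0], "twist": 0},
    {"grip": 0, "linear": [0, -0.2, 0], "twist": 0},
    {"grip": 0, "linear": [0, -0.15, 0], "twist": 0},
    {"grip": 0, "linear": [0, 0, 0], "twist": 0}
  ]
}}

```text
clock: 13.1
eef_pos: [0.635, 0.0151, 0.1529]
tool_rot: [-0.437, 0.576, -0.532, 0.44]
ft_force: [0.7, 0.1, 0.6]
grip_width: 0.0855
```

```bash
python3 - <<'E'
from h import *
plan([441.6,241.5,125],97,14,add=180)
E
```

```text
t 13.1 tcp [635.   15.1 152.9] jaw -13.3 down [-0.036  0.051 -0.998] F [0.7 0.1 0.6] T [-0.1  -0.08 -0.01] w 85.5 j6 1.8
   [-0.062, 0.017, -0.085] tw -0.0687
   [-0.073, 0.017, -0.076] tw -0.0687
   [-0.083, 0.017, -0.065] tw -0.0687
   [-0.091, 0.017, -0.053] tw -0.0687
   [-0.098, 0.017, -0.04] tw -0.0687
   [-0.102, 0.017, -0.026] tw -0.0687
   [-0.105, 0.017, -0.012] tw -0.0687
   [-0.106, 0.017, 0.002] tw -0.0687
   [-0.104, 0.017, 0.017] tw -0.0687
   [-0.101, 0.017, 0.031] tw -0.0687
   [-0.096, 0.017, 0.044] tw -0.0687
   [-0.089, 0.017, 0.057] tw -0.0687
   [-0.08, 0.017, 0.069] tw -0.0687
   [-0.07, 0.017, 0.079] tw -0.0687
```

>>> {"method": "move_arm", "body": {
  "increments": [
    {"grip": 0, "linear": [-0.062, 0.0, -0.085], "twist": -0.0687},
    {"grip": 0, "linear": [-0.073, 0.0, -0.076], "twist": -0.0687},
    {"grip": 0, "linear": [-0.083, 0.0, -0.065], "twist": -0.0687},
    {"grip": 0, "linear": [-0.091, 0.0, -0.053], "twist": -0.0687},
    {"grip": 0, "linear": [-0.098, 0.0, -0.04], "twist": -0.0687}
  ]
}}

```text
clock: 13.6
eef_pos: [0.5663, 0.0916, 0.1598]
tool_rot: [-0.593, 0.387, -0.35, 0.613]
ft_force: [-0.1, 0.0, -0.2]
grip_width: 0.0853
```

>>> {"method": "move_arm", "body": {
  "increments": [
    {"grip": 0, "linear": [-0.102, 0.02, -0.026], "twist": -0.0687},
    {"grip": 0, "linear": [-0.105, 0.02, -0.012], "twist": -0.0687},
    {"grip": 0, "linear": [-0.106, 0.02, 0.002], "twist": -0.0687},
    {"grip": 0, "linear": [-0.104, 0.02, 0.017], "twist": -0.0687},
    {"grip": 0, "linear": [-0.1, 0.02, 0.03], "twist": -0.0687}
  ]
}}

```text
clock: 14.1
eef_pos: [0.4914, 0.1712, 0.1447]
tool_rot: [-0.678, 0.149, -0.121, 0.71]
ft_force: [-0.0, 0.5, -0.9]
grip_width: 0.0855
```

```bash
python3 - <<'E'
from h import *
plan([441.6,241.5,125],97,4)
S=None
E
```

```text
t 14.1 tcp [491.4 171.2 144.7] jaw 67.9 down [-0.03   0.051 -0.998] F [-0.   0.5 -0.9] T [-0.06 -0.05 -0.02] w 85.5 j6 0.68
   [-0.089, 0.031, 0.057] tw -0.0634
   [-0.081, 0.031, 0.068] tw -0.0634
   [-0.072, 0.031, 0.078] tw -0.0634
   [-0.062, 0.031, 0.086] tw -0.0634
```

>>> {"method": "move_arm", "body": {
  "increments": [
    {"grip": 0, "linear": [-0.089, 0.06, 0.057], "twist": -0.0634},
    {"grip": 0, "linear": [-0.081, 0.06, 0.068], "twist": -0.0634},
    {"grip": 0, "linear": [-0.072, 0.06, 0.078], "twist": -0.0634},
    {"grip": 0, "linear": [-0.055, 0.06, 0.08], "twist": -0.0634},
    {"grip": 0, "linear": [0, 0.0, 0], "twist": 0}
  ]
}}

```text
clock: 14.6
eef_pos: [0.4374, 0.2424, 0.0991]
tool_rot: [-0.686, -0.042, 0.061, 0.724]
ft_force: [0.6, -0.0, 0.3]
grip_width: 0.0852
```

```bash
cat >> h.py <<'E'
def grp(tag,c,r,z0,z1,dark=None,n=None):
    for n in("scene","top"):
        im,W=pts(tag,n);P=W.reshape(-1,3);k=im.reshape(-1,3).astype(int)
        m=(np.hypot(P[:,0]-c[0],P[:,1]-c[1])<r)&(P[:,2]>z0)&(P[:,2]<z1)
        if dark: m&=k.max(1)<dark
        else: m&=k.max(1)>50
        if m.sum()>10: print(n,m.sum(),*rect(P[m]),np.percentile(P[m][:,2],[5,50,95]).round(4),np.median(P[m],0).round(4))
E
python3 - <<'E'
from h import *
plan([440.5,243.5,25],97,1)
snap("11"); wood("11",(.61,-.06),.05,.1)
print("collar");grp("11",(.633,.029),.035,.1,.12)
print("key");grp("11",(.4416,.2415),.06,.08,.1)
print("fingers");grp("11",(.4416,.2415),.09,.125,.155,dark=45)
E
```

```text
t 14.6 tcp [437.4 242.4  99.1] jaw 98.3 down [-0.031  0.051 -0.998] F [ 0.6 -0.   0.3] T [-0.04 -0.02  0.01] w 85.2 j6 0.32
   [0.025, 0.37, -0.017] tw 0.0114
scene 1663 y [-111.5   38.3] x [-10.3  19.1] top z [88.5 89.6]
   y -68 290 axis x,z [-0.5 70.2]
   y -43 276 axis x,z [-0.7 70.1]
   y -18 274 axis x,z [-0.4 70. ]
   y 7 261 axis x,z [-0.6 70.1]
   y 32 182 axis x,z [-1.  69.8]
top 980 y [-113.1   36.7] x [-17.4  15.8] top z [90.  92.4]
   y -68 161 axis x,z [ 0.4 69.3]
   y -43 164 axis x,z [ 0.4 69.5]
   y -18 161 axis x,z [ 0.9 69.2]
   y 7 162 axis x,z [ 0.5 69.5]
   y 32 113 axis x,z [ 0.4 68.8]
collar
scene 259 [632.3  24.9] [31.7 36.1] 42.9 [0.1013 0.1092 0.1114] [0.6348 0.0225 0.1092]
top 163 [632.6  24.7] [32.9 33.8] 43.7 [0.1029 0.1089 0.1134] [0.6318 0.0243 0.1089]
key
scene 158 [441.6 242.2] [71.1 18.5] 5.0 [0.0816 0.089  0.0925] [0.4466 0.238  0.089 ]
fingers
```

>>> {"method": "move_arm", "body": {
  "increments": [
    {"grip": 0, "linear": [0.018, 0.02, -0.012], "twist": 0.01},
    {"grip": 0, "linear": [0.003, 0.1, -0.003], "twist": 0},
    {"grip": 0, "linear": [0, 0.1, 0], "twist": 0},
    {"grip": 0, "linear": [0, 0.08, 0], "twist": 0},
    {"grip": 0, "linear": [0, 0, 0], "twist": 0}
  ]
}}

```text
clock: 15.2
eef_pos: [0.4504, 0.2394, 0.0413]
tool_rot: [-0.686, -0.031, 0.042, 0.725]
ft_force: [-0.7, -1.0, -0.3]
grip_width: 0.0853
```

```bash
python3 - <<'E'
from h import *
plan([440.5,243.5,23],96.7,1)
E
```

```text
t 15.2 tcp [450.4 239.4  41.3] jaw 95.9 down [-0.018  0.054 -0.998] F [-0.7 -1.  -0.3] T [-0.08  0.03 -0.02] w 85.3 j6 0.35
   [-0.046, 0.093, 0.02] tw -0.0068
```

>>> {"method": "move_arm", "body": {
  "increments": [
    {"grip": 0, "linear": [-0.03, 0, 0.012], "twist": -0.004},
    {"grip": 0, "linear": [0, 0.05, 0], "twist": 0},
    {"grip": 0, "linear": [0, 0.03, 0], "twist": 0},
    {"grip": 0, "linear": [0, 0.0, 0], "twist": 0},
    {"grip": 0, "linear": [0, 0, 0], "twist": 0}
  ]
}}

```text
clock: 15.7
eef_pos: [0.4468, 0.2417, 0.027]
tool_rot: [-0.686, -0.034, 0.042, 0.726]
ft_force: [-0.6, 0.0, -0.1]
grip_width: 0.0851
```

```bash
python3 - <<'E'
from h import *
plan([440.5,243.5,23],96.7,1)
E
```

```text
t 15.7 tcp [446.8 241.7  27. ] jaw 96.1 down [-0.014  0.056 -0.998] F [-0.6  0.  -0.1] T [-0.08 -0.03 -0.01] w 85.1 j6 0.35
   [-0.03, 0.021, 0.011] tw -0.0049
```

>>> {"method": "move_arm", "body": {
  "increments": [
    {"grip": 0, "linear": [-0.025, 0.01, 0.008], "twist": -0.004},
    {"grip": 0, "linear": [-0.005, 0.005, 0.002], "twist": 0},
    {"grip": 0, "linear": [0, 0, 0], "twist": 0},
    {"grip": 1, "linear": [0, 0, 0], "twist": 0},
    {"grip": 1, "linear": [0, 0, 0], "twist": 0}
  ]
}}

```text
clock: 16.2
eef_pos: [0.4405, 0.244, 0.0249]
tool_rot: [-0.685, -0.038, 0.044, 0.726]
ft_force: [0.5, -0.5, 0.1]
grip_width: 0.0592
```

>>> {"method": "move_arm", "body": {
  "increments": [
    {"grip": 1, "linear": [0, 0, 0], "twist": 0},
    {"grip": 1, "linear": [0, 0, 0], "twist": 0},
    {"grip": 1, "linear": [0, 0, 0], "twist": 0},
    {"grip": 1, "linear": [0, 0, 0], "twist": 0},
    {"grip": 1, "linear": [0, 0, 0], "twist": 0}
  ]
}}

```text
clock: 16.7
eef_pos: [0.4409, 0.2438, 0.0253]
tool_rot: [-0.685, -0.038, 0.044, 0.726]
ft_force: [0.1, 0.3, 0.4]
grip_width: 0.0139
```

```bash
python3 - <<'E'
from h import *
plan([440.5,243.5,23],96.7,1)
snap("12")
grp("12",(.4416,.2415),.06,.075,.1)
E
```

```text
t 16.7 tcp [440.9 243.8  25.3] jaw 96.7 down [-0.011  0.057 -0.998] F [0.1 0.3 0.4] T [-0.07  0.02 -0.03] w 13.9 j6 0.35
   [-0.002, 0.011, -0.002] tw -0.0004
scene 104 [445.1 235.1] [67.2 28.7] 26.9 [0.0765 0.0857 0.0932] [0.4649 0.2371 0.0857]
```

>>> {"method": "move_arm", "body": {
  "increments": [
    {"grip": 1, "linear": [0, -0.1, 0], "twist": 0},
    {"grip": 1, "linear": [0, -0.15, 0], "twist": 0},
    {"grip": 1, "linear": [0, -0.2, 0], "twist": 0},
    {"grip": 1, "linear": [0, -0.2, 0], "twist": 0},
    {"grip": 1, "linear": [0, -0.05, 0], "twist": 0}
  ]
}}

```text
clock: 17.3
eef_pos: [0.4395, 0.234, 0.1645]
tool_rot: [-0.687, -0.035, 0.047, 0.724]
ft_force: [0.4, 1.0, -1.6]
grip_width: 0.0137
```

```bash
python3 - <<'E'
from h import *
plan([632.4,24.8,160],133,10)
E
```

```text
t 17.3 tcp [439.5 234.  164.5] jaw 96.6 down [-0.021  0.051 -0.998] F [ 0.4  1.  -1.6] T [-0.01 -0.09 -0.01] w 13.7 j6 0.34
   [0.084, -0.005, -0.115] tw -0.0317
   [0.076, -0.005, -0.12] tw -0.0317
   [0.068, -0.005, -0.125] tw -0.0317
   [0.06, -0.005, -0.129] tw -0.0317
   [0.052, -0.005, -0.132] tw -0.0317
   [0.044, -0.005, -0.135] tw -0.0317
   [0.035, -0.005, -0.138] tw -0.0317
   [0.026, -0.005, -0.14] tw -0.0317
   [0.017, -0.005, -0.141] tw -0.0317
   [0.008, -0.005, -0.142] tw -0.0317
```

>>> {"method": "move_arm", "body": {
  "increments": [
    {"grip": 1, "linear": [0.084, -0.01, -0.115], "twist": -0.0317},
    {"grip": 1, "linear": [0.076, -0.01, -0.12], "twist": -0.0317},
    {"grip": 1, "linear": [0.068, -0.01, -0.125], "twist": -0.0317},
    {"grip": 1, "linear": [0.06, -0.01, -0.129], "twist": -0.0317},
    {"grip": 1, "linear": [0.052, -0.01, -0.132], "twist": -0.0317}
  ]
}}

```text
clock: 17.8
eef_pos: [0.5366, 0.1295, 0.1645]
tool_rot: [-0.669, -0.155, 0.163, 0.709]
ft_force: [1.3, 0.2, -1.8]
grip_width: 0.0142
```

```bash
python3 - <<'E'
from h import *
plan([632.4,24.8,165],133,4)
E
```

```text
t 17.8 tcp [536.6 129.5 164.5] jaw 116.0 down [-0.024  0.053 -0.998] F [ 1.3  0.2 -1.8] T [-0.05 -0.05 -0.01] w 14.2 j6 -0.25
   [0.05, -0.01, -0.17] tw -0.0371
   [0.038, -0.01, -0.173] tw -0.0371
   [0.025, -0.01, -0.175] tw -0.0371
   [0.012, -0.01, -0.177] tw -0.0371
```

>>> {"method": "move_arm", "body": {
  "increments": [
    {"grip": 1, "linear": [0.05, -0.01, -0.17], "twist": -0.037},
    {"grip": 1, "linear": [0.038, -0.01, -0.17], "twist": -0.037},
    {"grip": 1, "linear": [0.025, -0.01, -0.16], "twist": -0.037},
    {"grip": 1, "linear": [0.01, 0, -0.1], "twist": -0.02},
    {"grip": 1, "linear": [0, 0, 0], "twist": 0}
  ]
}}

```text
clock: 18.3
eef_pos: [0.6225, 0.033, 0.1533]
tool_rot: [-0.64, -0.245, 0.256, 0.682]
ft_force: [-0.2, 0.1, -1.5]
grip_width: 0.0142
```

```bash
python3 - <<'E'
from h import *
plan([632.4,24.8,165],133,1)
snap("13")
im,W=pts("13","scene"); print(np.round(W[195:260:8,390:420:6],3).tolist()[0])
cv2.imwrite("pics/c13.png",cv2.convertScaleAbs(cv2.resize(im[140:340,300:500],(600,600),interpolation=cv2.INTER_CUBIC),alpha=1.6))
E
```

```text
t 18.3 tcp [622.5  33.  153.3] jaw 131.5 down [-0.036  0.051 -0.998] F [-0.2  0.1 -1.5] T [-0.07  0.01 -0.01] w 14.2 j6 -0.7
   [0.011, -0.062, -0.06] tw -0.0133
[[0.319, 0.432, 0.002], [0.327, 0.448, -0.001], [0.34, 0.458, 0.001], [0.349, 0.472, 0.0], [0.359, 0.486, -0.0]]
```

View pics/c13.png

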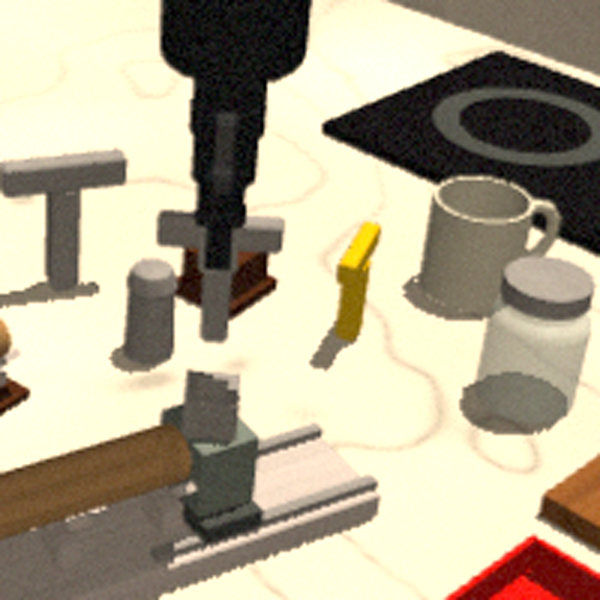

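The scene crop shows the key held upright with its foot at (213,340), just above the collar at (213,400). I'll measure shank axis against collar.

```bash
cat >> h.py <<'E'
def shank(tag,zlo,zhi,cen,collar=(.6324,.0248),cyaw=43.0):
    im,W=pts(tag,"scene");P=W.reshape(-1,3);k=im.reshape(-1,3).max(1)
    o=bot.get_obs();R=Ro.from_quat(o["tool_rot"]).as_matrix()
    jy=np.arctan2(R[1,2],R[0,2]); cand=[jy+i*np.pi/2 for i in range(4)]
    n=max(([np.cos(a),np.sin(a)] for a in cand),key=lambda v:v[0]*.76-v[1]*.65); n=np.array(n); t=np.array([-n[1],n[0]])
    m=(np.hypot(P[:,0]-cen[0],P[:,1]-cen[1])<.022)&(P[:,2]>zlo)&(P[:,2]<zhi)&(k>50)
    S=P[m]; print("n",n.round(2),m.sum(),"z",np.percentile(S[:,2],[0,2,98]).round(4) if m.sum() else "")
    for a in np.arange(zlo,zhi,.01):
        s=S[(S[:,2]>=a)&(S[:,2]<a+.01)]
        if len(s)<6: continue
        q=s[:,:2]; u=q@t; f=q@n
        c=n*(np.median(f)-.008)+t*(u.min()+u.max())/2
        print("  z",round(a+.005,3),len(s),"width",round(np.ptp(u)*1000,1),"depthspread",np.percentile(f*1000,[10,90]).round(1),"axis",(c*1000).round(1),"minus collar",((c-collar)*1000).round(1))
    fit=cv2.fitLine((S[:,:3]*1000).astype(np.float32),cv2.DIST_HUBER,0,.01,.01).ravel(); print("dir",fit[:3].round(3))
E
python3 - <<'E'
from h import *
shank("13",.12,.19,(.621,.034))
E
```

```text
n [ 0.66 -0.75] 201 z [0.1384 0.14   0.1864]
  z 0.145 37 width 15.8 depthspread [395.4 398.7] axis [623.2  32.4] minus collar [-9.2  7.6]
  z 0.155 46 width 14.2 depthspread [396.  398.8] axis [623.4  32.8] minus collar [-9.  8.]
  z 0.165 40 width 14.2 depthspread [396.  398.7] axis [623.2  31.9] minus collar [-9.2  7.1]
  z 0.175 44 width 15.1 depthspread [396.3 399.4] axis [623.5  31.9] minus collar [-8.9  7.1]
  z 0.185 29 width 13.8 depthspread [397.6 400.7] axis [624.2  31.5] minus collar [-8.2  6.7]
dir [ 0.021 -0.049  0.999]
```

```bash
python3 - <<'E'
from h import *
p=bot.get_obs()["eef_pos"]*1000; print(p)
plan([p[0]+9.3,p[1]-8.3,p[2]-15],132.5,1)
E
```

```text
[620.63803194  35.01603908 153.76041689]
t 18.4 tcp [620.6  35.  153.8] jaw 131.6 down [-0.037  0.052 -0.998] F [-0.7 -0.3 -0.8] T [-0.06 -0.04  0.01] w 14.1 j6 -0.7
   [0.007, 0.071, -0.067] tw -0.0082
```

>>> {"method": "move_arm", "body": {
  "increments": [
    {"grip": 1, "linear": [0.004, 0, -0.04], "twist": -0.006},
    {"grip": 1, "linear": [0.002, 0.04, -0.015], "twist": 0},
    {"grip": 1, "linear": [0, 0.01, 0], "twist": 0},
    {"grip": 1, "linear": [0, 0, 0], "twist": 0},
    {"grip": 1, "linear": [0, 0, 0], "twist": 0}
  ]
}}

```text
clock: 18.9
eef_pos: [0.6263, 0.0313, 0.1414]
tool_rot: [-0.636, -0.25, 0.263, 0.681]
ft_force: [-0.3, -0.4, -2.4]
grip_width: 0.0141
```

```bash
python3 - <<'E'
from h import *
for i in range(2):
    p=bot.get_obs()["eef_pos"]*1000; print(p.round(1)); snap("14"+"ab"[i])
    shank("14"+"ab"[i],.118,.18,(p[0]/1000+.001,p[1]/1000-.001))
plan(p,132.5,1)
E
```

```text
[626.3  31.3 141.4]
n [ 0.68 -0.74] 208 z [0.1267 0.1285 0.179 ]
  z 0.133 35 width 14.2 depthspread [406.7 410. ] axis [626.2  31.4] minus collar [-6.2  6.6]
  z 0.143 47 width 15.7 depthspread [407.8 410.7] axis [627.1  30.7] minus collar [-5.3  5.9]
  z 0.153 45 width 15.7 depthspread [408.2 411.1] axis [627.1  30.3] minus collar [-5.3  5.5]
  z 0.163 42 width 14.2 depthspread [408.8 411.8] axis [627.8  29.7] minus collar [-4.6  4.9]
  z 0.173 27 width 13.7 depthspread [409.1 412. ] axis [627.4  29.4] minus collar [-5.   4.6]
  z 0.183 9 width 13.3 depthspread [415.3 416.5] axis [630.9  24.9] minus collar [-1.5  0.1]
dir [ 0.058 -0.055  0.997]
[626.6  31.2 141.7]
n [ 0.68 -0.74] 211 z [0.1258 0.128  0.1786]
  z 0.133 37 width 14.2 depthspread [407.3 410.1] axis [626.7  30.9] minus collar [-5.7  6.1]
  z 0.143 42 width 16.0 depthspread [407.6 411. ] axis [627.3  30.7] minus collar [-5.1  5.9]
  z 0.153 47 width 15.5 depthspread [408.5 411.3] axis [627.5  29.9] minus collar [-4.9  5.1]
  z 0.163 40 width 14.1 depthspread [408.8 411.2] axis [627.4  30. ] minus collar [-5.   5.2]
  z 0.173 33 width 15.4 depthspread [409.1 412.5] axis [628.   29.6] minus collar [-4.4  4.8]
  z 0.183 8 width 13.4 depthspread [414.7 416.4] axis [631.9  26.2] minus collar [-0.5  1.4]
dir [ 0.049 -0.052  0.997]
t 19.1 tcp [626.8  31.  141.9] jaw 132.5 down [-0.039  0.053 -0.998] F [ 0.1 -0.3 -1.5] T [-0.09 -0.09  0.04] w 14.1 j6 -0.72
   [-0.0, 0.001, 0.002] tw -0.0
```

>>> {"method": "move_arm", "body": {
  "increments": [
    {"grip": 1, "linear": [0, 0, -0.025], "twist": 0},
    {"grip": 1, "linear": [0, 0, -0.018], "twist": 0},
    {"grip": 1, "linear": [0, 0.02, -0.006], "twist": 0},
    {"grip": 1, "linear": [0, 0, 0], "twist": 0},
    {"grip": 1, "linear": [0, 0, 0], "twist": 0}
  ]
}}

```text
clock: 19.6
eef_pos: [0.6344, 0.023, 0.1374]
tool_rot: [-0.637, -0.25, 0.262, 0.681]
ft_force: [0.5, -1.0, -1.8]
grip_width: 0.014
```

```bash
python3 - <<'E'
from h import *
p=bot.get_obs()["eef_pos"]*1000; print(p.round(1)); snap("15")
shank("15",.114,.17,(p[0]/1000+.001,p[1]/1000-.001))
plan([632.6,24.8,p[2]-8],132.5,1)
E
```

```text
[634.4  23.  137.4]
n [ 0.68 -0.74] 201 z [0.1221 0.1228 0.1688]
  z 0.119 7 width 10.4 depthspread [416.5 418.5] axis [633.3  25.3] minus collar [0.9 0.5]
  z 0.129 37 width 14.2 depthspread [418.6 421.7] axis [635.   22.8] minus collar [ 2.6 -2. ]
  z 0.139 39 width 14.3 depthspread [418.5 421.9] axis [634.6  22.5] minus collar [ 2.2 -2.3]
  z 0.149 48 width 15.9 depthspread [419.7 422.3] axis [635.5  21.8] minus collar [ 3.1 -3. ]
  z 0.159 44 width 15.4 depthspread [419.4 422.5] axis [635.2  21.4] minus collar [ 2.8 -3.4]
  z 0.169 26 width 13.6 depthspread [420.8 422.8] axis [635.8  21. ] minus collar [ 3.4 -3.8]
dir [ 0.04  -0.053  0.998]
t 19.7 tcp [634.2  23.1 137.3] jaw 132.5 down [-0.038  0.052 -0.998] F [-0.3  0.1 -1.5] T [-0.06 -0.02 -0.  ] w 14.1 j6 -0.73
   [-0.0, 0.04, 0.009] tw -0.0002
```

>>> {"method": "move_arm", "body": {
  "increments": [
    {"grip": 1, "linear": [0, 0, 0.01], "twist": 0},
    {"grip": 1, "linear": [0, 0.02, 0], "twist": 0},
    {"grip": 1, "linear": [0, 0.015, 0], "twist": 0},
    {"grip": 1, "linear": [0, 0, 0], "twist": 0},
    {"grip": 1, "linear": [0, 0, 0], "twist": 0}
  ]
}}

```text
clock: 20.2
eef_pos: [0.6321, 0.0255, 0.1298]
tool_rot: [-0.636, -0.25, 0.262, 0.681]
ft_force: [-0.5, 0.2, -1.5]
grip_width: 0.014
```

```bash
python3 - <<'E'
from h import *
p=bot.get_obs()["eef_pos"]*1000; print(p.round(1)); snap("16")
shank("16",.1135,.17,(p[0]/1000+.001,p[1]/1000-.001))
plan([632.6,24.8,p[2]-8],132.5,1)
E
```

```text
[632.1  25.5 129.8]
n [ 0.68 -0.74] 211 z [0.1159 0.117  0.1683]
  z 0.119 27 width 14.1 depthspread [414.3 418.5] axis [632.9  26. ] minus collar [0.5 1.2]
  z 0.128 41 width 14.1 depthspread [415.8 418.5] axis [632.8  25.4] minus collar [0.4 0.6]
  z 0.138 42 width 14.2 depthspread [416.1 419.2] axis [632.7  24.4] minus collar [ 0.3 -0.4]
  z 0.148 45 width 15.7 depthspread [416.1 419.6] axis [633.3  24.1] minus collar [ 0.9 -0.7]
  z 0.158 44 width 15.3 depthspread [417.2 419.8] axis [633.1  23.7] minus collar [ 0.7 -1.1]
  z 0.168 12 width 18.3 depthspread [422.8 425.8] axis [638.5  19.3] minus collar [ 6.1 -5.5]
dir [ 0.045 -0.077  0.996]
t 20.3 tcp [632.2  25.4 129.9] jaw 132.5 down [-0.039  0.052 -0.998] F [-0.5  0.7 -1.2] T [-0.05 -0.07  0.06] w 13.9 j6 -0.73
   [-0.001, 0.04, -0.006] tw 0.0
```

>>> {"method": "move_arm", "body": {
  "increments": [
    {"grip": 1, "linear": [0, 0.02, -0.003], "twist": 0},
    {"grip": 1, "linear": [0, 0.02, -0.002], "twist": 0},
    {"grip": 1, "linear": [0, 0.02, -0.001], "twist": 0},
    {"grip": 1, "linear": [0, 0.02, -0.001], "twist": 0},
    {"grip": 1, "linear": [0, 0, 0], "twist": 0}
  ]
}}

```text
clock: 20.8
eef_pos: [0.6323, 0.0255, 0.113]
tool_rot: [-0.636, -0.25, 0.262, 0.681]
ft_force: [0.0, 0.7, -0.4]
grip_width: 0.014
```

```bash
python3 - <<'E'
from h import *
p=bot.get_obs()["eef_pos"]*1000; snap("17")
plan([632.6,24.8,p[2]],132.5,1)
shank("17",.1135,.155,(p[0]/1000+.001,p[1]/1000-.001))
grp("17",(.6324,.0248),.05,.1,.1125)
E
```

```text
t 20.9 tcp [632.6  25.5 113.5] jaw 132.5 down [-0.038  0.053 -0.998] F [-0.3 -0.2 -2.3] T [-0.    0.03  0.05] w 14.1 j6 -0.73
   [-0.003, 0.003, -0.003] tw 0.0001
n [ 0.68 -0.74] 152 z [0.1135 0.1147 0.153 ]
  z 0.119 45 width 16.0 depthspread [416.  418.9] axis [632.9  24.8] minus collar [0.5 0. ]
  z 0.128 42 width 14.4 depthspread [416.1 419.3] axis [633.1  25. ] minus collar [0.7 0.2]
  z 0.138 41 width 14.0 depthspread [416.9 419.4] axis [633.2  23.9] minus collar [ 0.8 -0.9]
  z 0.148 21 width 17.1 depthspread [418.2 424.9] axis [636.1  19.7] minus collar [ 3.7 -5.1]
dir [ 0.031 -0.126  0.992]
scene 202 [632.9  24.8] [32.  34.9] 40.8 [0.1014 0.1096 0.1117] [0.6392 0.0175 0.1096]
```

>>> {"method": "move_arm", "body": {
  "increments": [
    {"grip": 1, "linear": [0, 0.02, -0.002], "twist": 0},
    {"grip": 1, "linear": [0, 0.02, -0.001], "twist": 0},
    {"grip": 1, "linear": [0, 0.02, -0.001], "twist": 0},
    {"grip": 1, "linear": [0, 0.015, -0.001], "twist": 0},
    {"grip": 1, "linear": [0, 0, 0], "twist": 0}
  ]
}}

```text
clock: 21.4
eef_pos: [0.6327, 0.0262, 0.0994]
tool_rot: [-0.636, -0.251, 0.261, 0.681]
ft_force: [-1.9, 0.6, 0.4]
grip_width: 0.0141
```

```bash
python3 - <<'E'
from h import *
p=bot.get_obs()["eef_pos"]*1000; snap("18")
plan([632.6,24.8,p[2]],132.5,1)
shank("18",.113,.145,(p[0]/1000+.001,p[1]/1000-.001))
wood("18",(.61,-.06),.05,.1)
E
```

```text
t 21.5 tcp [632.7  26.3  99.3] jaw 132.5 down [-0.037  0.055 -0.998] F [-2.   0.5  0.9] T [ 0.12  0.48 -0.  ] w 14.0 j6 -0.73
   [-0.005, -0.001, -0.005] tw 0.0003
n [ 0.68 -0.74] 107 z [0.113  0.1133 0.1436]
  z 0.118 43 width 14.5 depthspread [416.3 418.9] axis [633.6  25.5] minus collar [1.2 0.7]
  z 0.128 39 width 14.2 depthspread [417.  419.6] axis [633.7  24.4] minus collar [ 1.3 -0.4]
  z 0.138 19 width 20.6 depthspread [422.1 425.2] axis [637.1  19.9] minus collar [ 4.7 -4.9]
  z 0.148 6 width 20.5 depthspread [423.7 427.2] axis [637.8  18.8] minus collar [ 5.4 -6. ]
dir [-0.06  -0.366  0.928]
scene 1668 y [-111.1   37.6] x [-9.8 18.8] top z [88.6 89.4]
   y -68 295 axis x,z [-0.7 70.3]
   y -43 282 axis x,z [-0.5 70.2]
   y -18 267 axis x,z [-0.5 70.2]
   y 7 259 axis x,z [-0.5 70.2]
   y 32 177 axis x,z [-0.8 69.9]
top 456 y [-113.7  -41.2] x [-16.9  17.6] top z [90.  92.6]
   y -68 162 axis x,z [ 0.8 69.5]
   y -43 76 axis x,z [ 0.3 68.8]
```

>>> {"method": "move_arm", "body": {
  "increments": [
    {"grip": 1, "linear": [0, 0.015, -0.001], "twist": 0},
    {"grip": 1, "linear": [0, 0.015, -0.001], "twist": 0},
    {"grip": 1, "linear": [0, 0.015, 0], "twist": 0},
    {"grip": 1, "linear": [0, 0.015, 0], "twist": 0},
    {"grip": 1, "linear": [0, 0.015, 0], "twist": 0}
  ]
}}

```text
clock: 22.0
eef_pos: [0.6335, 0.0268, 0.0991]
tool_rot: [-0.637, -0.255, 0.257, 0.68]
ft_force: [-5.5, 0.4, 13.0]
grip_width: 0.0142
```

```bash
python3 - <<'E'
from h import *
plan([632.6,24.8,95],132.5,1)
E
```

```text
t 22.0 tcp [633.5  26.8  99.1] jaw 132.5 down [-0.025  0.056 -0.998] F [-5.5  0.4 13. ] T [0.05 1.54 0.05] w 14.2 j6 -0.73
   [-0.01, 0.02, -0.006] tw 0.0
```

>>> {"method": "move_arm", "body": {
  "increments": [
    {"grip": 1, "linear": [0, 0, 0], "twist": 0.05},
    {"grip": 1, "linear": [0, 0, 0], "twist": 0.06},
    {"grip": 1, "linear": [0, 0, 0], "twist": 0.06},
    {"grip": 1, "linear": [0, 0, 0], "twist": 0.06},
    {"grip": 1, "linear": [0, 0, 0], "twist": 0.06}
  ]
}}

```text
clock: 22.5
eef_pos: [0.6324, 0.0265, 0.0995]
tool_rot: [-0.685, -0.042, 0.057, 0.725]
ft_force: [-0.8, 0.3, 1.7]
grip_width: 0.0143
```

```bash
python3 - <<'E'
from h import *
plan([632.6,24.8,99],132.5-56,1)
E
```

```text
t 22.5 tcp [632.4  26.5  99.5] jaw 98.0 down [-0.026  0.055 -0.998] F [-0.8  0.3  1.7] T [-0.02  0.3   0.18] w 14.3 j6 -0.13
   [-0.0, 0.002, -0.009] tw 0.1879
```

>>> {"method": "move_arm", "body": {
  "increments": [
    {"grip": 1, "linear": [0, 0, 0], "twist": 0.06},
    {"grip": 1, "linear": [0, 0, 0], "twist": 0.06},
    {"grip": 1, "linear": [0, 0, 0], "twist": 0.06},
    {"grip": 1, "linear": [0, 0, 0], "twist": 0.06},
    {"grip": 1, "linear": [0, 0, 0], "twist": 0.05}
  ]
}}

```text
clock: 23.0
eef_pos: [0.6327, 0.0266, 0.0995]
tool_rot: [-0.671, 0.175, -0.149, 0.705]
ft_force: [-1.6, 0.7, 1.3]
grip_width: 0.0141
```

```bash
python3 - <<'E'
from h import *
plan([632.6,24.8,99],132.5-56,1); print(bot.get_obs()["ft_torque"])
E
```

```text
t 23.0 tcp [632.7  26.6  99.5] jaw 63.5 down [-0.025  0.054 -0.998] F [-1.6  0.7  1.3] T [-0.12  0.15  0.75] w 14.1 j6 0.47
   [0.004, 0.002, -0.008] tw -0.1135
[-0.11744236  0.15329677  0.75054901]
```

>>> {"method": "move_arm", "body": {
  "increments": [
    {"grip": 1, "linear": [0, 0, 0], "twist": 0.05},
    {"grip": 1, "linear": [0, 0, 0], "twist": 0.05},
    {"grip": 1, "linear": [0, 0, 0], "twist": 0.05},
    {"grip": 1, "linear": [0, 0, 0], "twist": 0},
    {"grip": 1, "linear": [0, 0, 0], "twist": 0}
  ]
}}

```text
clock: 23.5
eef_pos: [0.6335, 0.0256, 0.0995]
tool_rot: [-0.646, 0.272, -0.245, 0.67]
ft_force: [-3.1, -1.6, 1.3]
grip_width: 0.0139
```

```bash
python3 - <<'E'
from h import *
plan([632.6,24.8,99],132.5-56,1); snap("19")
for n in("scene","top"):
    im,W=pts("19",n);P=W.reshape(-1,3)
    m=(np.hypot(P[:,0]-.6324,P[:,1]-.0248)<.03)&(P[:,2]>.1)&(P[:,2]<.1125)&(im.reshape(-1,3).max(1)>50)
    if m.sum()>9: print(n,m.sum(),*rect(P[m]))
cv2.imwrite("pics/c19.png",cv2.convertScaleAbs(cv2.resize(cv2.imread("pics/scene_19.png")[180:310,310:440],(600,600),interpolation=cv2.INTER_CUBIC),alpha=1.8))
E
```

```text
t 23.5 tcp [633.5  25.6  99.5] jaw 47.1 down [-0.023  0.046 -0.999] F [-3.1 -1.6  1.3] T [-0.47  0.29  2.18] w 13.9 j6 0.76
   [-0.0, 0.002, -0.006] tw -0.2563
scene 199 [633.2  24.8] [33.7 34.6] 74.8
```

View pics/c19.png

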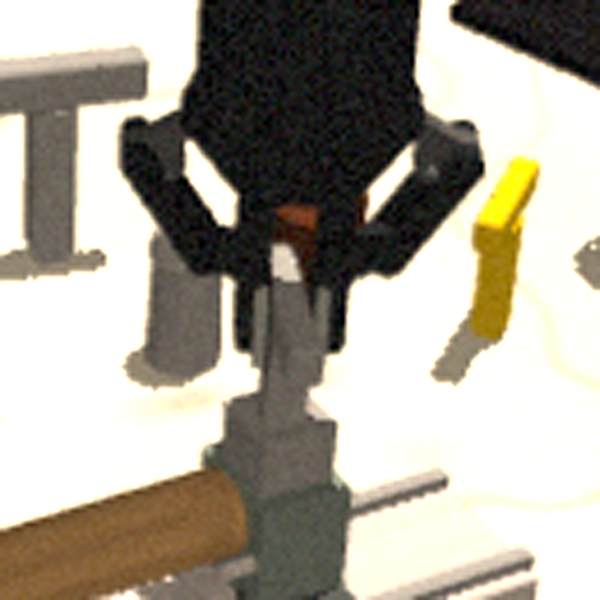

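The collar is now square with the block (front corner at (320,440)) and the shank is down in it, and the wrist torque shows the stop. Release and rise.

>>> {"method": "move_arm", "body": {
  "increments": [
    {"grip": 1, "linear": [0, 0, 0], "twist": 0},
    {"grip": 0, "linear": [0, 0, 0], "twist": 0},
    {"grip": 0, "linear": [0, 0, 0], "twist": 0},
    {"grip": 0, "linear": [0, 0, 0], "twist": 0},
    {"grip": 0, "linear": [0, 0, 0], "twist": 0}
  ]
}}

```text
clock: 24.1
eef_pos: [0.6352, 0.0252, 0.0992]
tool_rot: [-0.643, 0.275, -0.249, 0.67]
ft_force: [0.0, 0.8, -0.1]
grip_width: 0.0716
```

>>> {"method": "move_arm", "body": {
  "increments": [
    {"grip": 0, "linear": [0, 0, 0], "twist": 0},
    {"grip": 0, "linear": [0, -0.03, 0], "twist": 0},
    {"grip": 0, "linear": [0, -0.1, 0], "twist": 0},
    {"grip": 0, "linear": [0, -0.2, 0], "twist": 0},
    {"grip": 0, "linear": [0, -0.2, 0], "twist": 0}
  ]
}}

```text
clock: 24.6
eef_pos: [0.6332, 0.0194, 0.2013]
tool_rot: [-0.644, 0.281, -0.245, 0.668]
ft_force: [0.1, 0.4, 0.0]
grip_width: 0.0857
```

```bash
python3 - <<'E'
from h import *
plan([632.6,24.8,99],132.5-56,1); snap("20"); wood("20",(.61,-.06),.05,.1)
print("collar");grp("20",(.6324,.0248),.03,.1,.1125)
print("bar");grp("20",(.6324,.0248),.06,.15,.175)
cv2.imwrite("pics/c20.png",cv2.resize(cv2.imread("pics/scene_20.png")[150:350,230:470],(720,600),interpolation=cv2.INTER_CUBIC))
E
```

```text
t 24.6 tcp [633.2  19.4 201.3] jaw 46.2 down [-0.035  0.05  -0.998] F [0.1 0.4 0. ] T [-0.01 -0.13 -0.01] w 85.7 j6 0.77
   [0.01, 0.512, 0.011] tw -0.2644
scene 1663 y [-111.3   38.6] x [-10.3  18.9] top z [88.5 89.4]
   y -68 292 axis x,z [-0.6 70.2]
   y -43 283 axis x,z [-0.5 70.1]
   y -18 271 axis x,z [-0.6 70.1]
   y 7 260 axis x,z [-0.4 70.2]
   y 32 178 axis x,z [-0.7 69.9]
top 370 y [-113.6  -54.8] x [-16.8  16.8] top z [90.4 93.1]
   y -68 150 axis x,z [ 0.5 69.6]
collar
scene 208 [632.7  24.8] [33. 35.] 76.0 [0.1009 0.1091 0.1117] [0.6428 0.0179 0.1091]
bar
scene 263 [634.5  23.2] [13.7 70.5] 68.8 [0.1516 0.1642 0.1665] [0.6384 0.0201 0.1642]
```

View pics/c20.png

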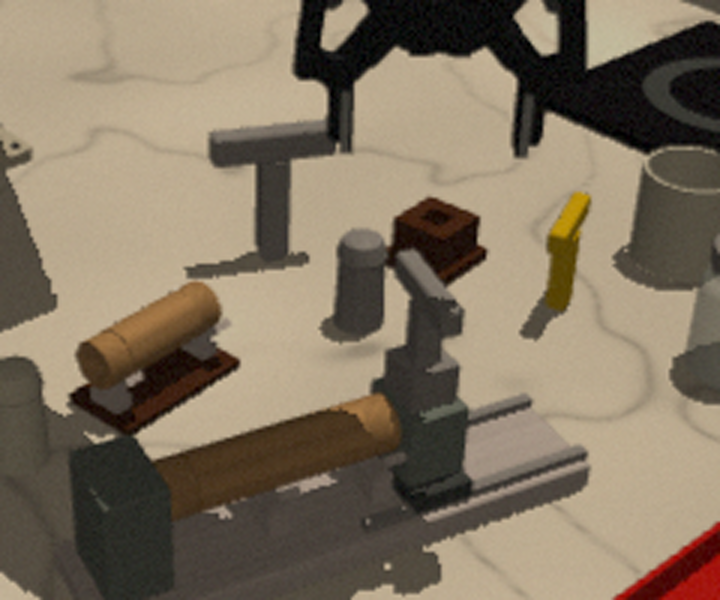

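>>> {"method": "move_arm", "body": {
  "increments": [
    {"grip": 0, "linear": [0, -0.05, 0], "twist": 0},
    {"grip": 0, "linear": [0, 0, 0], "twist": 0},
    {"grip": 0, "linear": [0, 0, 0], "twist": 0},
    {"grip": 0, "linear": [0, 0, 0], "twist": 0},
    {"grip": 0, "linear": [0, 0, 0], "twist": 0}
  ]
}}

```text
clock: 25.2
eef_pos: [0.6377, 0.0188, 0.218]
tool_rot: [-0.642, 0.277, -0.251, 0.67]
ft_force: [-0.6, -0.1, 1.1]
grip_width: 0.0858
```

```bash
python3 -c "
from workcell import bot
print(bot.job_done())"
```

```text
the job is handed in; nothing more can be done
None
```

I fitted the long roller between both points, locked the tailstock with the T-key, left the key standing in the socket and handed the job in at about 25 s. The hand-in returned no verdict, so the checks below are all I have.

**Roller:** The last camera check put the axis level at z ≈ 70 mm and about 0.5 mm from the centre line. Its middle is at y ≈ -37 mm, within the allowed -44 to -34 mm. I pushed the tailstock up with about 22 N, and it moved about 73 mm, to roughly 0.078.

**Key and lock:** The bar top is at 164–166 mm, where fully home should read 165 mm. The key leans about 0.03 rad. The collar stands square with the stand, so the lock is at the stop, and the wrist torque rose to 2.2 N m there. The gripper was open and clear of everything.

**What failed or disagreed:**
- **Missed grasp:** My first grip on the roller closed in the air above it. The reported TCP height was about 40 mm below the real fingertips in the images. I corrected for this from then on.
- **Tool tilt:** The tool leaned by about 0.06 rad during the work and could not be straightened. The key still went in without trouble.
- **Camera difference:** The two cameras differ by about 1 mm on the roller axis.
- **Other objects:** I did not measure whether the jars, shakers, mug, bowl or short roller moved. The ones in the last picture looked undisturbed, but I did not view the others again after the first pictures.

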